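# Load the kiln feed lane

### The job

Take the stop pin from its wooden block and seat it fully home in the bore at the low end of the roller lane. Then load the lane for the next firing: set the round tin (the tall one, not the squat one), then the short carton, then the tall carton gently on the rollers near the top of the lane, letting go of each there so that it rolls down by itself and comes to rest, the tin against the pin and each carton against the pack ahead, before the next is put on. Keep the packs upright and leave everything else where it stands.

Things in the scene. Friction and masses are not known exactly. Their poses are not given: they have to be found in the camera images.
- bore (a point): mouth centre of the stop-pin bore: a vertical blind hole in the aluminium block (60 x 36 mm, 42 mm tall) at the low end of the roller lane. Bore diameter 17.2 mm, 34 mm deep, mouth chamfered 2 mm; the mouth is 42 mm above the table. Fixed during the run.
- bed: fixed roller bed of the gravity lane, sloping 7 degrees: free-turning steel rollers, 68 mm long, 18 mm apart. Origin: on the plane of the roller tops, mid-width, at the uphill face of the seated pin (8 mm uphill of the bore axis, 50 mm above the table). y points UP the slope along the lane, z square to the rollers, x across. Rails: 71 mm apart inside, 6 mm thick, 8 mm above the rollers.
- load_point (a point): a point on the plane of the roller tops, mid-width, 255 mm up the slope from the bed's origin, where packs can be set down; the last roller is 35 mm further uphill, the lane ends 51 mm further. A pack let go here rolls down by itself in about 2 s; with no pin it would roll off the low end.
- pin: the stop pin: a plain round steel dowel, 16 mm diameter, 100 mm long, 160 g, with a 4 mm long chamfer at the foot (11 mm across at the tip). Origin: centre of the foot; z up along the pin. At the start it stands loosely in the parking block, foot 8 mm above the table. Fully home in the bore its foot is 34 mm below the mouth, also 8 mm above the table.
- holder: wooden parking block, 55 x 55 mm, 42 mm tall, fixed, with a loose hole in which the pin stands at the start. Origin: centre of its underside.
- tin: plain round steel tin, upright, 56 mm diameter (lid rim 57.6 mm), 70 mm tall, about 0.4 kg. Origin: centre of its underside, z up.
- short_carton: short brown cardboard carton, 56 mm (its x) by 50 mm (its y), 55 mm tall, about 0.4 kg, rigid. Origin: centre of its underside, z up.
- tall_carton: tall brown cardboard carton, 56 mm (its x) by 60 mm (its y), 85 mm tall, about 0.4 kg, rigid. Origin: centre of its underside, z up.
- squat_tin: bystander: low wide steel tin, 84 mm diameter, 30 mm tall; origin: centre of its underside.
- paddle: bystander: flat dark marver paddle lying down, plate 75 x 60 x 10 mm and a wooden handle, 175 mm long along its x, plate to +x; origin near its middle on the table.
- rod_jar: bystander: glass jar with steel lid, 72 mm diameter, 110 mm tall; origin: centre of its underside.
- tumbler: bystander: open glass tumbler, 72 mm diameter, 85 mm tall; origin: centre of its underside.
- white_bottle: bystander: white plastic bottle, 66 mm diameter, 160 mm tall; origin: centre of its underside.
- brush: bystander: small brush lying beyond the lane; origin on its underside.
There are look-alikes about, which are no part of the job. Leave any orange or yellow look-alike of the tall_carton alone.

How it is judged:
By the outcome, as a careful person would: the job done as asked, in the order asked, and still so for the second after the job is handed in, with the robot touching nothing.
It also fails if it takes over 72 s, if anything falls off the work surface, if the arm or the gripper's body presses on something with over 40 N, if the wrist force passes 120 N, or if a joint passes its speed limit or range.

### The arm

A 6-joint arm with a two-finger parallel gripper is mounted at the origin on the work surface. World frame = base frame: x ahead of the robot, y to its left, z up, the work surface at z = 0. Lengths are in mm, angles in rad, forces in N, time in s.
With the tool pointing down it reaches from about 275 to 1000 mm from the base axis. Payload 8.4 kg.
Tool frame: the origin (TCP) lies midway between the tips of the shut fingers; the grasp point (between the pads) lies behind it (r.pinch_z is the z of the grasp point in the tool frame, in mm); z points along the fingers, y is the direction in which the jaws open and shut (so a half turn about z gives the same grasp; the last joint's range is limited). The gripper opens to 85 mm and grips with 20 to 120 N. Pads are 22 mm wide; open, the fingers measure 114 mm over their backs; the gripper's body (76 mm by 85 mm) begins 54 mm behind the grasp point. The pads swing forward as they close: fully open they stand 13 mm farther back than shut.
Start: joints at [1.207, 0.353, 1.633, -0, 1.155, -0.002], TCP at [221.223, 584.541, 202.481] pointing down, gripper open.
Joint ranges: [-2.63, 2.63], [-0.92, 2.1], [0.06, 2.66], [-1.3, 4.44], [0, 2.69], [-3.02, 3.02]. Speed limits (rad/s): [2.22, 2.22, 2.79, 3.14, 3.14, 3.14].

### API

Orientations are given as [roll, pitch, yaw] about the fixed x, y, z axes, in that order (R = Rz(yaw) Ry(pitch) Rx(roll)).
In Python, from rig import r, optics, ticket gives the robot as it stands.
- The arm moves only by the shell command python3 -m jog 'ROWS' [FORCE]. ROWS is text: rows parted by semicolons, each of 7 numbers parted by spaces: the closure in counts, from 0 (fully open) to 255 (shut), then the shift along the tool's x, y, z in mm, then the turn, a rotation vector about the tool's x, y, z in degrees. A call has 1 to 5 rows; each row shifts and turns the pose as measured when the row begins, along the tool's axes as they then stand; what a row does not reach is not made up. A row lasts 1/12 s, in which the tool goes at most 41.7 mm and 7.16 degrees, less where a joint would pass 70% of its speed; a pose out of reach is approached as far as the arm can. A call with a gripper value outside its range is refused whole. The fingers move at their own pace and stop on an object; FORCE is the grip in N (left out, the last holds). Time passes only in rows, so rows that do not move let the fingers close. It gives the time, the measured TCP pose, the force and the opening at its end, in the units of the state.
- r.sense(): the state, without advancing time (a new reading comes with each control period).
- optics.grab_frame(name): name is "side" or "top"; returns the picture (400x640x3 uint8, red, green, blue); there is no depth.
- optics.camera_info(name): a dict with "fx", "fy", "cx", "cy" (pixels), "dist" ([k1, k2, p1, p2, k3] as OpenCV has them; the pictures are not rectified), "world_from_camera" (4x4, takes a point from camera to world coordinates). Camera axes: x right, y down, z forward; pixel columns grow to the right and rows downward; lengths in mm; the calibration is good to about 2 mm. A picture is of the moment at which its call begins. camera_info takes no time and is no camera call.
- ticket.sign_off(): hands the job in, once; it reports no verdict.
The state is a dict: "clock": time; "qpos": joint angles; "qvel": joint speeds; "joint_efforts": joint torques, N m; "eef_pos": TCP position; "tcp_rot": TCP orientation; "contact_force": force on the tool from outside, world axes, zero at the start; "wrist_torque": the same for the moment, N m; "opening": opening from 0.0 (shut) to 1.0 (fully open).
Only numpy, scipy, OpenCV 4.12 (cv2) and the standard library are available. Lean on these libraries where they do the work, as an engineer would, in place of code of your own. Each camera call takes 0.05 s, during which the arm holds its last target.

## Working session

There is one attempt and no reset: what is moved stays moved. The work goes in short steps, Python scripts to look and compute and a shell command to move; the robot and the scene stay as the last step left them, time stands still between calls to the robot, and variables do not carry over. Pictures are saved under pics/ and viewed, and the job is handed in when it is done.

```bash
ls; mkdir -p pics; python3 - <<'E'
from rig import r,optics,ticket
import cv2
for n in("side","top"):
    im=optics.grab_frame(n); cv2.imwrite(f"pics/{n}0.png",im[:,:,::-1]); c=optics.camera_info(n)
    print(n,{k:c[k] for k in("fx","fy","cx","cy","dist")}); print(c["world_from_camera"])
print(r.sense(), r.pinch_z)
E
```

```text
pics
side {'fx': 430.80377427347577, 'fy': 430.80377427347577, 'cx': 318.61297814971533, 'cy': 199.2876436398907, 'dist': array([-0.04718576,  0.        ,  0.        ,  0.        ,  0.        ])}
[[-9.92313680e-01 -8.78501512e-02  8.71545234e-02  4.47552226e+02]
 [-1.20706607e-01  5.31957806e-01 -8.38123385e-01  9.28083805e+02]
 [ 2.72667370e-02 -8.42201427e-01 -5.38473102e-01  6.89706811e+02]
 [ 0.00000000e+00  0.00000000e+00  0.00000000e+00  1.00000000e+00]]
top {'fx': 433.3548142674185, 'fy': 433.3548142674185, 'cx': 322.2667680152411, 'cy': 196.12330046685872, 'dist': array([-0.09906958,  0.        ,  0.        ,  0.        ,  0.        ])}
[[ 1.76929424e-02 -9.87562204e-01  1.56230128e-01  2.91102121e+02]
 [-9.99813104e-01 -1.86928238e-02 -4.93304708e-03 -2.66921200e+01]
 [ 7.79207309e-03 -1.56113649e-01 -9.87708364e-01  1.56507403e+03]
 [ 0.00000000e+00  0.00000000e+00  0.00000000e+00  1.00000000e+00]]
{'clock': 0.1, 'qpos': array([ 1.20664432e+00,  3.53607420e-01,  1.63406079e+00, -3.03440139e-05,
        1.15518594e+00, -2.45350269e-03]), 'qvel': array([-0.00154036, -0.00303571, -0.00232735, -0.00153825, -0.00171785,
        0.00052909]), 'joint_efforts': array([ 2.39693094e-03, -6.06358337e+01, -3.42818034e+01,  1.02556160e-04,
        3.88230023e-03,  3.30940838e-05]), 'eef_pos': array([221.04117825, 584.11408   , 201.81851424]), 'tcp_rot': array([-3.14033110e+00,  2.46501988e-05,  2.77990644e+00]), 'contact_force': array([-0.7711623 ,  0.55110725, -0.82234818]), 'wrist_torque': array([-0.04314282, -0.03927209,  0.04191518]), 'opening': 0.9964323608889222} -18.700000000000003
```

```bash
ls -la . pics
```

```text
.:
total 12
drwxr-xr-x  3 agent agent 4096 Dec  6 14:07 .
drwxr-xr-x 23 root  root  4096 Dec  6 14:07 ..
drwxr-xr-x  2 agent agent 4096 Dec  6 14:08 pics

pics:
total 720
drwxr-xr-x 2 agent agent   4096 Dec  6 14:08 .
drwxr-xr-x 3 agent agent   4096 Dec  6 14:07 ..
-rw-r--r-- 1 agent agent 386957 Dec  6 14:08 side0.png
-rw-r--r-- 1 agent agent 336998 Dec  6 14:08 top0.png
```

View pics/side0.png

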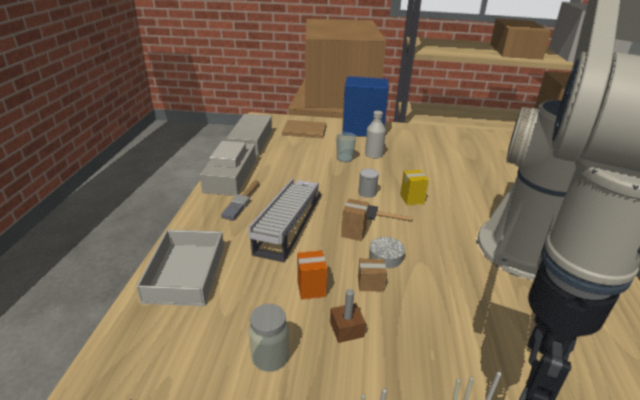

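View pics/top0.png

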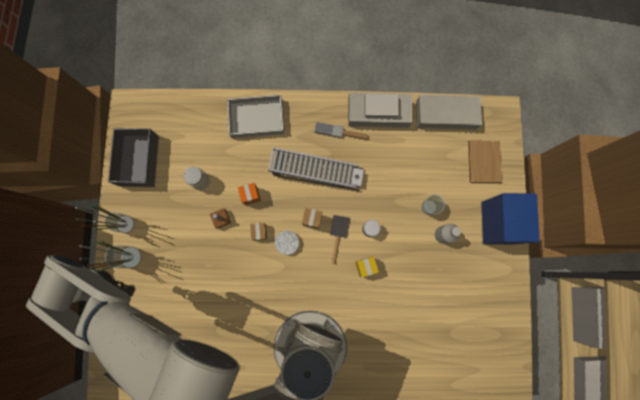

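The side view shows the lane at (285,218), the pin in its block at (348,315) and the tin at (369,182). The brown cartons are at (373,274) and (355,219), with an orange look-alike at (312,275) and a yellow one at (414,187). In the top view the aluminium bore block is at the right end of the lane, (357,177). I'll enlarge both.

```bash
cat > h.py <<'E'
from rig import r,optics,ticket
import cv2,numpy as np
def cam(n):
    c=optics.camera_info(n); K=np.array([[c['fx'],0,c['cx']],[0,c['fy'],c['cy']],[0,0,1]]); return K,np.array(c['dist']),np.array(c['world_from_camera'])
def ray(n,uv):
    K,d,T=cam(n); p=cv2.undistortPoints(np.array([[uv]],float),K,d)[0,0]
    return T[:3,3],T[:3,:3]@np.array([p[0],p[1],1])
def onz(n,uv,z):
    o,v=ray(n,uv); return o+v*(z-o[2])/v[2]
def proj(n,P):
    K,d,T=cam(n); R=T[:3,:3].T; t=-R@T[:3,3]
    return cv2.projectPoints(np.array(P,float).reshape(-1,1,3),cv2.Rodrigues(R)[0],t,K,d)[0][:,0]
def two(ua,ub):
    o1,v1=ray('side',ua);o2,v2=ray('top',ub)
    v1=v1/np.linalg.norm(v1);v2=v2/np.linalg.norm(v2)
    s=np.linalg.lstsq(np.c_[v1,-v2],o2-o1,rcond=None)[0]
    a,b=o1+s[0]*v1,o2+s[1]*v2
    return (a+b)/2,np.linalg.norm(a-b)
def crop(im,x,y,w,h,k,f):
    c=cv2.resize(im[y:y+h,x:x+w],None,fx=k,fy=k,interpolation=cv2.INTER_CUBIC)
    cv2.imwrite(f,c[:,:,::-1])
E
python3 - <<'E'
from h import *
s=cv2.imread('pics/side0.png')[:,:,::-1];t=cv2.imread('pics/top0.png')[:,:,::-1]
crop(s,230,130,200,150,4,'pics/s0a.png');crop(s,230,240,200,140,4,'pics/s0b.png');crop(t,200,140,200,145,4,'pics/t0a.png')
E
```

```text
(no output)
```

View pics/s0a.png

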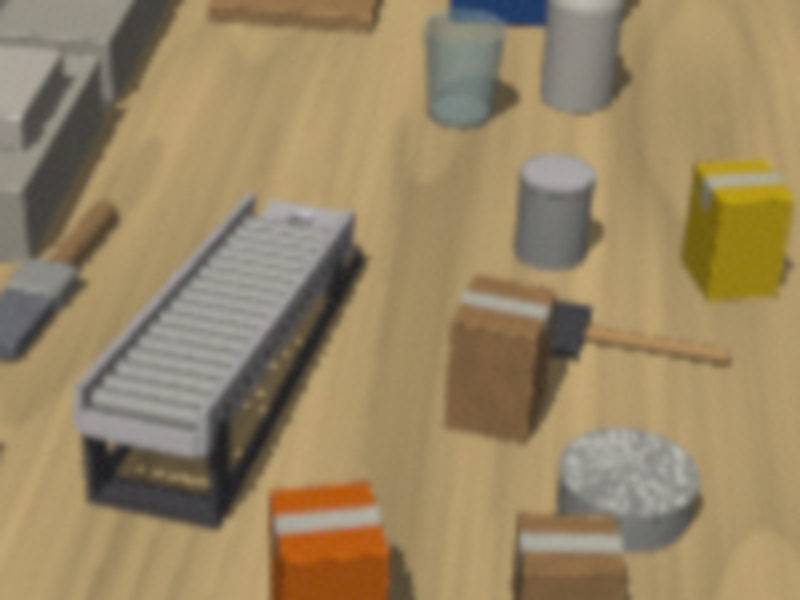

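View pics/s0b.png

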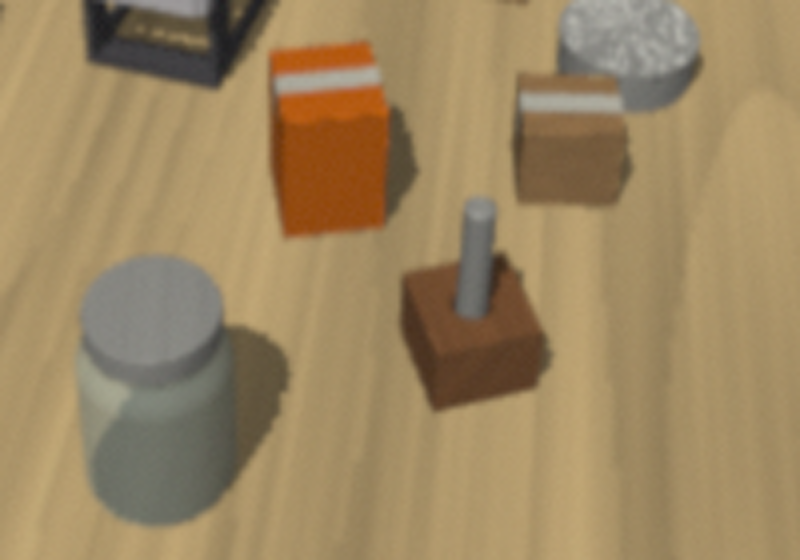

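View pics/t0a.png

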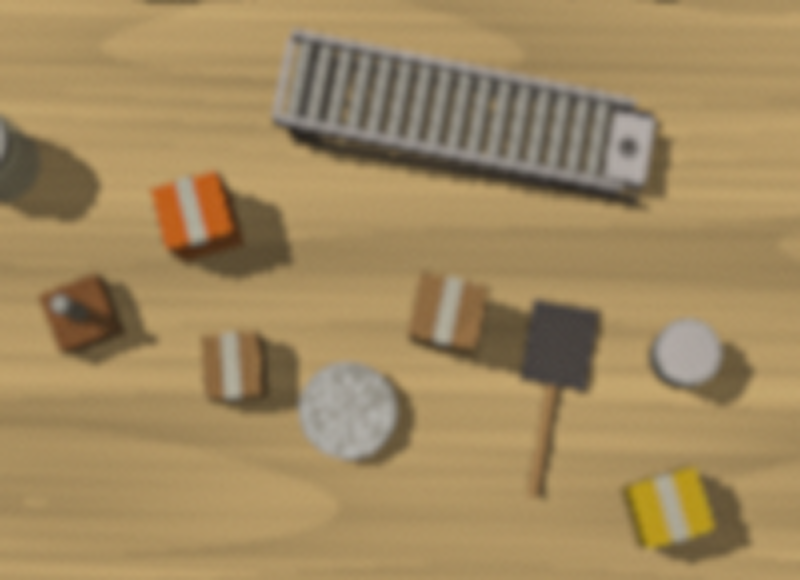

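```bash
python3 - <<'E'
from h import *
np.set_printoptions(precision=1,suppress=True)
def sa(p):return ((p[0]+.5)/4-.5+230,(p[1]+.5)/4-.5+130)
def sb(p):return ((p[0]+.5)/4-.5+230,(p[1]+.5)/4-.5+240)
def t(p):return ((p[0]+.5)/4-.5+200,(p[1]+.5)/4-.5+140)
def pt(n,s,tt,z):
    P,g=two(s,t(tt)); print(n,'tri',P,'gap',g,'side@z',onz('side',s,z),'top@z',onz('top',t(tt),z))
pt('pintop',sb((481,207)),(61,304),108)
pt('bore',sa((303,216)),(628,147),42)
pt('tin top',sa((556,172)),(687,351),70)
pt('short top c',sb((570,98)),(231,363),55)
pt('tall top c',sa((506,299)),(450,309),85)
print('short corners'); 
for p in [(518,75),(622,77),(627,122),(518,120)]: print(onz('side',sb(p),55))
print('tall corners')
for p in [(472,278),(556,291),(545,322),(455,305)]: print(onz('side',sa(p),85))
print('bore block top'); 
for p in [(268,203),(354,212),(345,238)]: print(onz('side',sa(p),42))
print('bed low/high rails in top, z~58 / 58+37')
for p,z in[((297,34),93),((277,123),93),((630,104),58),((622,187),58)]: print(onz('top',t(p),z))
print('holder top corners')
for p in [(404,275),(507,258),(541,330),(432,350)]: print(onz('side',sb(p),42))
E
```

```text
pintop tri [446.2 330.2 105.2] gap 3.560999477430507 side@z [444.4 333.4 108. ] top@z [447.7 329.4 108. ]
bore tri [ 603.3 -156.2   44.1] gap 4.632994207717323 side@z [ 601.4 -159.    42. ] top@z [ 606.1 -156.3   42. ]
tin top tri [ 419.8 -205.9   70.9] gap 2.7127320799306958 side@z [ 418.4 -207.2   70. ] top@z [ 421.3 -206.1   70. ]
short top c tri [402.3 189.9  57.7] gap 4.2545327636932715 side@z [400.  187.1  55. ] top@z [404.7 190.1  55. ]
tall top c tri [449.6  -0.4  88.2] gap 4.921579451028991 side@z [447.2  -4.8  85. ] top@z [452.5  -0.6  85. ]
short corners
[429.7 171.7  55. ]
[371.  164.6  55. ]
[368.5 202.4  55. ]
[428.1 209.7  55. ]
tall corners
[470.5 -26.3  85. ]
[415.4 -19.5  85. ]
[421.5  17.8  85. ]
[479.2   7.6  85. ]
bore block top
[ 630.  -173.6   42. ]
[ 564.9 -171.1   42. ]
[ 566.8 -133.    42. ]
bed low/high rails in top, z~58 / 58+37
[691.1 138.6  93. ]
[611.  153.1  93. ]
[ 642.  -156.6   58. ]
[ 566.6 -149.8   58. ]
holder top corners
[479.5 319.4  42. ]
[428.7 300.3  42. ]
[410.  345.4  42. ]
[461.5 365.3  42. ]
```

```bash
python3 - <<'E'
from h import *
s=cv2.imread('pics/side0.png')[:,:,::-1];t=cv2.imread('pics/top0.png')[:,:,::-1]
def cc(im,x,y,w,h):
    c=im[y:y+h,x:x+w].astype(float); c=np.clip((c-40)*1.6,0,255).astype(np.uint8)
    return cv2.resize(c,(400,300),interpolation=cv2.INTER_CUBIC)
A=np.vstack([np.hstack([cc(s,335,195,48,36+0),cc(s,350,252,48,36)]),np.hstack([cc(t,296,199,40,30),cc(t,244,216,40,30)])])
cv2.imwrite('pics/cart.png',A[:,:,::-1])
# white tape masks
E
```

```text
(no output)
```

View pics/cart.png

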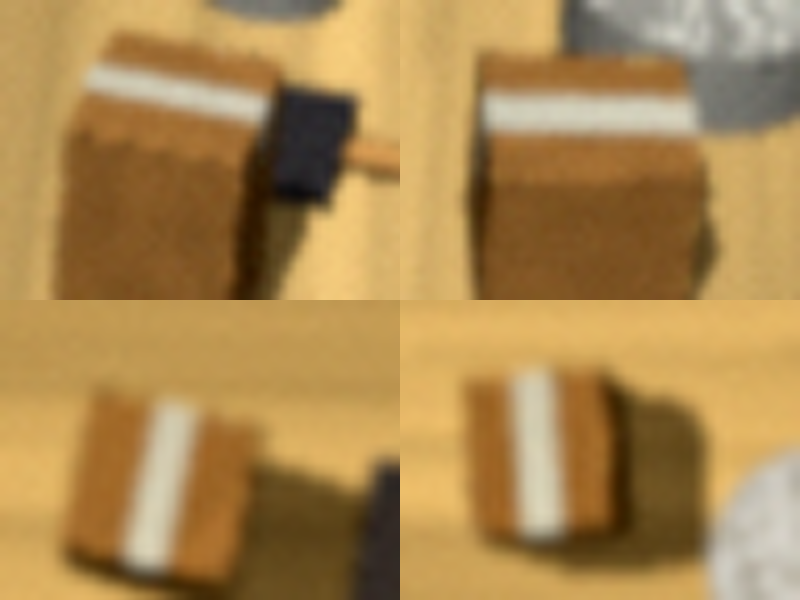

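The crops show both cartons plainly brown with a white tape strip. The tall one has top corners in the side view at about (349,199), (368,203), (364,214) and (343,210). The short one sits beside the squat tin. The orange and yellow ones are the look-alikes and stay put.

```bash
python3 - <<'E'
from h import *
np.set_printoptions(precision=1,suppress=True)
def go(name,cam,pts,ox,oy,x,y,k,z):
    P=np.array([onz(cam,((u-ox+.5)/k-.5+x,(v-oy+.5)/k-.5+y),z) for u,v in pts])
    L=np.linalg.norm(np.roll(P,-1,0)-P,axis=1)
    D=np.roll(P,-1,0)-P; ang=np.degrees(np.arctan2(D[:,1],D[:,0]))
    print(name,cam,'c',P.mean(0),'L',L,'ang',ang)
go('tall','side',[(118,38),(280,68),(243,165),(68,130)],0,0,335,195,8.333,85)
go('short','side',[(485,55),(690,58),(705,182),(478,178)],400,0,350,252,8.333,55)
go('tall','top',[(95,390),(262,425),(235,580),(70,550)],0,300,296,199,10,85)
go('short','top',[(468,375),(600,372),(610,535),(478,533)],400,300,244,216,10,55)
E
```

```text
tall side c [447.5   5.1  85. ] L [51.9 56.1 54.1 55.4] ang [ 169.9   80.1  -10.9 -102.2]
short side c [399.5 192.   55. ] L [56.  49.7 59.4 49.6] ang [-172.6   94.2    7.   -89.7]
tall top c [451.5  -0.5  85. ] L [58.8 54.2 57.4 55.9] ang [-100.8  171.2   80.7   -7.5]
short top c [402.8 189.8  55. ] L [46.3 57.1 46.1 55.4] ang [ -87.5 -174.4   90.3    6. ]
```

```bash
cat > plan.py <<'E'
# usage: plan.py x y z yawdeg tiltdeg [close] [maxmm] : prints rows to reach target TCP
import sys
from h import *
from scipy.spatial.transform import Rotation as Ro
a=[float(v) for v in sys.argv[1:]]
x,y,z,yaw,tilt=a[:5]; cl=int(a[5]) if len(a)>5 else 0; mx=a[6] if len(a)>6 else 41
s=r.sense(); p=np.array(s['eef_pos']); R=Ro.from_euler('xyz',s['tcp_rot'])
Rt=Ro.from_euler('xyz',[np.pi,0,np.radians(yaw)])*Ro.from_rotvec([0,-np.radians(tilt),0])
t=np.array([x,y,z]); d=t-p; rv=(R.inv()*Rt).as_rotvec(degrees=True)
n=max(1,int(np.ceil(max(np.linalg.norm(d)/mx,np.linalg.norm(rv)/7.1))))
rows=[]
for i in range(n):
    Rc=R*Ro.from_rotvec(rv*i/n,degrees=True)
    sh=Rc.inv().apply(d/n); rows.append(' '.join([str(cl)]+['%.1f'%v for v in sh]+['%.1f'%v for v in rv/n]))
print('t',round(s['clock'],2),'pos',p.round(1),'rot',np.degrees(s['tcp_rot']).round(1),'F',np.round(s['contact_force'],1),'open',round(s['opening'],3),'n',n)
for i in range(0,min(n,10),5): print('; '.join(rows[i:i+5]))
E
python3 plan.py 446 331 150 81 0
```

```text
t 0.1 pos [221.  584.1 201.8] rot [-179.9    0.   159.3] F [-0.8  0.6 -0.8] open 0.996 n 12
0 -25.0 -13.1 4.3 -0.0 0.0 6.5; 0 -26.3 -10.2 4.3 -0.0 0.0 6.5; 0 -27.3 -7.1 4.3 -0.0 0.0 6.5; 0 -27.9 -4.0 4.3 -0.0 0.0 6.5; 0 -28.2 -0.8 4.3 -0.0 0.0 6.5
0 -28.1 2.4 4.3 -0.0 0.0 6.5; 0 -27.7 5.6 4.3 -0.0 0.0 6.5; 0 -26.8 8.7 4.3 -0.0 0.0 6.5; 0 -25.7 11.7 4.3 -0.0 0.0 6.5; 0 -24.2 14.6 4.3 -0.0 0.0 6.5
```

```bash
python3 -m jog '0 -25 -13.1 4.3 0 0 6.5; 0 -26.3 -10.2 4.3 0 0 6.5; 0 -27.3 -7.1 4.3 0 0 6.5; 0 -27.9 -4 4.3 0 0 6.5; 0 -28.2 -0.8 4.3 0 0 6.5' 60
python3 -m jog '0 -28.1 2.4 4.3 0 0 6.5; 0 -27.7 5.6 4.3 0 0 6.5; 0 -26.8 8.7 4.3 0 0 6.5; 0 -25.7 11.7 4.3 0 0 6.5; 0 -24.2 14.6 4.3 0 0 6.5'
python3 plan.py 446 331 150 81 0
```

```text
clock: 0.52
eef_pos: [313.4, 478.5, 178.4]
tcp_rot: [-3.14, -0.001, 2.199]
contact_force: [0.3, 0.1, 0.7]
opening: 0.993
clock: 0.93
eef_pos: [407.3, 364.2, 154.3]
tcp_rot: [-3.138, 0.002, 1.604]
contact_force: [0.1, -0.2, -0.9]
opening: 1.004
t 0.93 pos [407.3 364.2 154.3] rot [-1.798e+02  1.000e-01  9.190e+01] F [ 0.1 -0.2 -0.9] open 1.004 n 2
0 -17.2 18.8 2.1 -0.1 0.1 5.4; 0 -15.4 20.3 2.2 -0.1 0.1 5.4
```

```bash
python3 -m jog '0 -17.2 18.8 2.1 0 0 5.4; 0 -15.4 20.3 2.2 0 0 5.4; 0 0 0 0 0 0 0'
python3 plan.py 446 331 66 81 0
python3 - <<'E'
from h import *
im=optics.grab_frame('side'); crop(im,260,180,200,150,4,'pics/s1.png')
E
```

```text
clock: 1.18
eef_pos: [448.7, 324.5, 148.1]
tcp_rot: [-3.137, 0.006, 1.396]
contact_force: [1.0, -0.3, -0.2]
opening: 1.0
t 1.18 pos [448.7 324.5 148.1] rot [-179.8    0.3   80. ] F [ 1.  -0.3 -0.2] open 1.0 n 3
0 2.1 -1.2 27.3 -0.1 0.1 -0.3; 0 2.1 -1.2 27.3 -0.1 0.1 -0.3; 0 2.0 -1.2 27.3 -0.1 0.1 -0.3
```

View pics/s1.png

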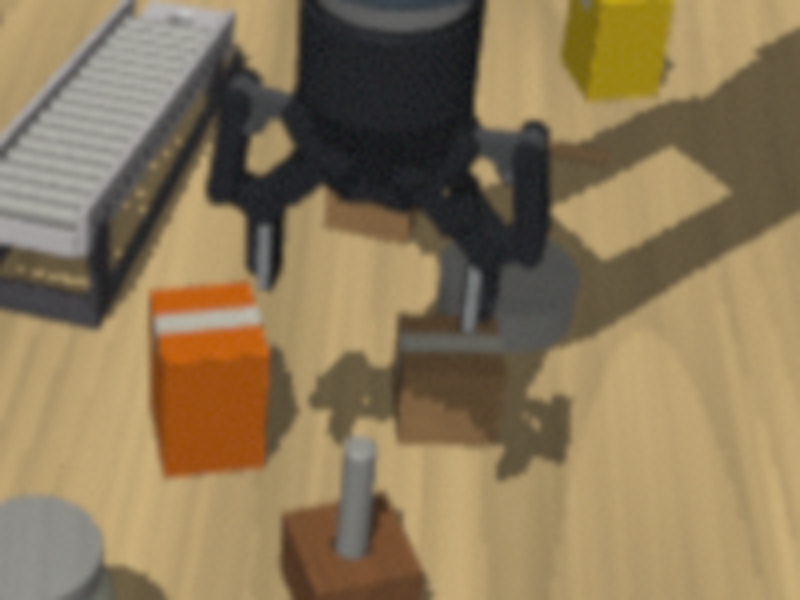

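The side view shows the open jaws above and behind the pin top (crop (360,445), px (350,291)), as expected at this height. Lowering.

```bash
python3 -m jog '0 2 -1.2 27 0 0 -0.3; 0 2 -1.2 27 0 0 -0.3; 0 2 -1.2 20 0 0 -0.3; 0 0 0 7 0 0 0; 0 0 0 0 0 0 0'
python3 plan.py 446 331 66 81 0
python3 - <<'E'
from h import *
im=optics.grab_frame('side'); crop(im,260,180,200,150,4,'pics/s2.png')
im=optics.grab_frame('top'); crop(im,180,150,120,90,6,'pics/t2.png')
E
```

```text
clock: 1.65
eef_pos: [443.5, 334.5, 65.7]
tcp_rot: [-3.137, 0.002, 1.423]
contact_force: [0.6, 0.9, -0.1]
opening: 1.001
t 1.65 pos [443.5 334.5  65.7] rot [-1.797e+02  1.000e-01  8.150e+01] F [ 0.6  0.9 -0.1] open 1.001 n 1
0 -3.1 3.0 -0.3 -0.2 0.1 0.5
```

View pics/s2.png

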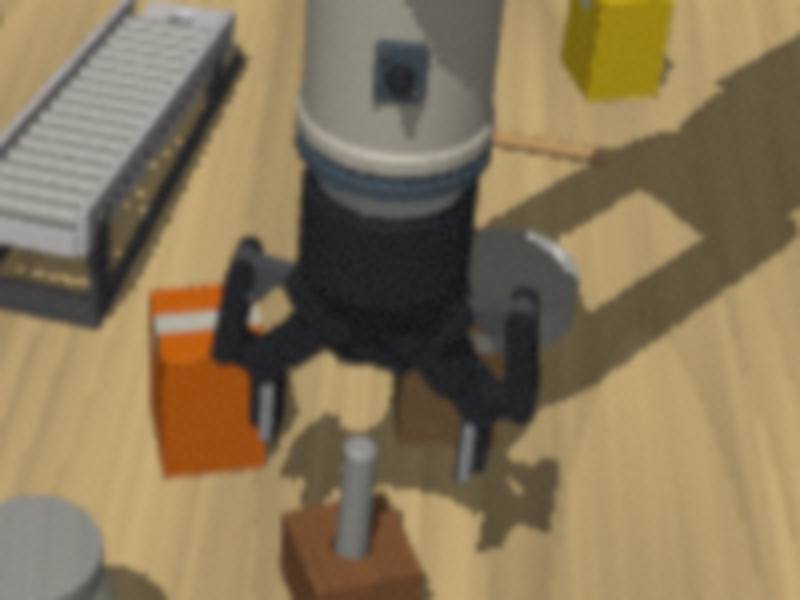

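View pics/t2.png

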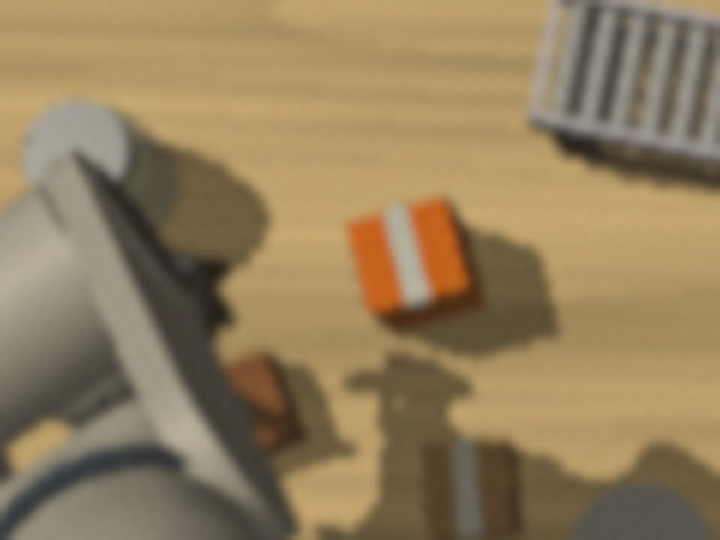

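```bash
python3 - <<'E'
from h import *
print(proj('side',[[443.5,334.5,65.7],[443.5,334.5,84],[486,328,79],[401,341,79],[446,331,108],[446,331,42],[447,326,92.5],[404,331,92.5]]))
K=[((268+.5)/4-.5+260,(440+.5)/4-.5+180),((465+.5)/4-.5+260,(478+.5)/4-.5+180)]
for k in K: print(k,onz('side',k,79))
E
```

```text
[[348.84440706 307.59121292]
 [349.47740769 300.88478842]
 [327.68440869 297.94802366]
 [371.37118399 307.59378807]
 [349.12292613 290.38124338]
 [346.89944507 314.56035507]
 [348.22939431 294.33431945]
 [370.57361732 298.56946904]]
(326.625, 289.625) [490.43355824 305.71925243  79.        ]
(375.875, 299.125) [392.70659135 317.5062913   79.        ]
```

```bash
python3 - <<'E'
from h import *
print(proj('side',[[497,317,161],[400,332,161],[448.7,324.5,148]]))
s=r.sense();print(s)
im=optics.grab_frame('side'); crop(im,300,260,100,75,8,'pics/s3.png')
for z in(79,90,100,110,120): print(z,onz('side',(326.6,289.6),z),onz('side',(376,299),z))
E
```

```text
[[324.13418842 261.52743022]
 [376.31394941 272.21904083]
 [349.31971644 272.10567106]]
{'clock': 1.75, 'qpos': array([0.64222964, 0.41651241, 1.88881978, 0.00192264, 0.83894482,
       0.78912815]), 'qvel': array([-0.00677973, -0.0192769 , -0.01481529, -0.00346372,  0.00034287,
        0.00227784]), 'joint_efforts': array([ 1.40413377e-01, -5.54965639e+01, -2.54640144e+01,  3.01615871e-02,
       -6.21845992e-02, -2.80081783e-02]), 'eef_pos': array([444.38569927, 334.94405456,  67.31598024]), 'tcp_rot': array([-3.13868827e+00,  9.00659107e-04,  1.42261240e+00]), 'contact_force': array([-0.33763351,  0.46739263,  0.00295507]), 'wrist_torque': array([ 0.02077621, -0.03125584,  0.03213046]), 'opening': 1.0012855430751075}
79 [490.49011448 305.65725295  79.        ] [392.4677274  317.13512587  79.        ]
90 [489.71672083 316.86834794  90.        ] [393.45990478 328.13948237  90.        ]
100 [489.01363569 327.06025248 100.        ] [394.36188423 338.14344283 100.        ]
110 [488.31055056 337.25215702 110.        ] [395.26386367 348.14740329 110.        ]
120 [487.60746542 347.44406155 120.        ] [396.16584311 358.15136375 120.        ]
```

View pics/s3.png

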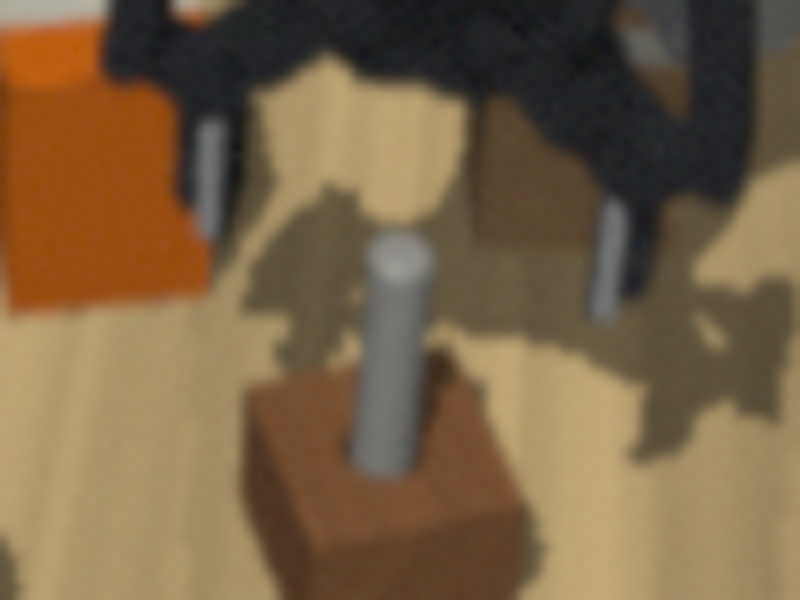

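```bash
python3 - <<'E'
from h import *
im=optics.grab_frame('top'); crop(im,190,170,60,60,10,'pics/t3.png')
P=[[443.5+dx,334.5+dy,z] for z in(80,120) for dx,dy in((50,-8),(50,-30))]
print(proj('top',P), (proj('top',P)-[190,170])*10)
E
```

```text
[[218.31477901 203.42282167]
 [224.58678611 203.54574556]
 [215.62017781 201.77274692]
 [222.05682458 201.89804069]] [[283.14779008 334.2282167 ]
 [345.86786113 335.45745562]
 [256.2017781  317.72746916]
 [320.56824582 318.98040689]]
```

View pics/t3.png

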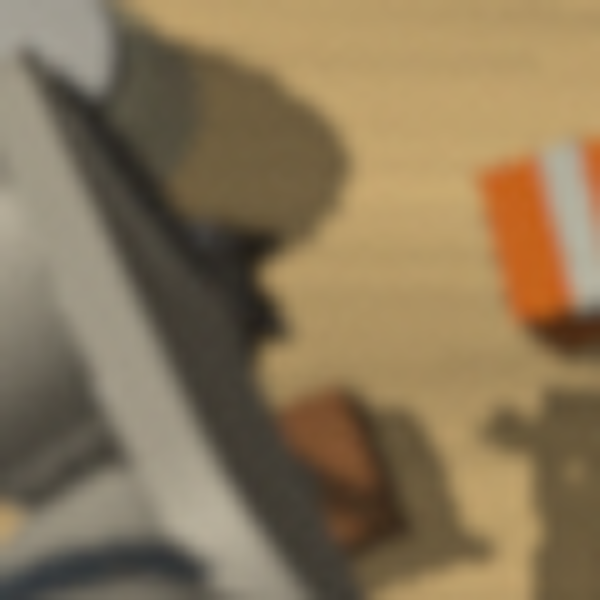

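```bash
python3 plan.py 446 331 66 81 0; python3 -m jog '0 -3.5 2 1 0 0 0.5; 120 0 0 0 0 0 0; 160 0 0 0 0 0 0; 160 0 0 0 0 0 0;160 0 0 0 0 0 0' 40
python3 - <<'E'
from h import *
im=optics.grab_frame('side'); crop(im,300,240,100,75,8,'pics/s4.png')
print(r.sense()['opening'])
E
```

```text
t 1.85 pos [445.5 335.3  68.3] rot [-179.9   -0.    81.5] F [-0.5  0.1  0.7] open 0.999 n 1
0 -4.2 1.1 2.3 -0.1 -0.0 0.5
clock: 2.27
eef_pos: [449.3, 332.6, 71.3]
tcp_rot: [3.138, -0.005, 1.412]
contact_force: [0.2, 0.4, -0.1]
opening: 0.455
0.3793135674948858
```

View pics/s4.png

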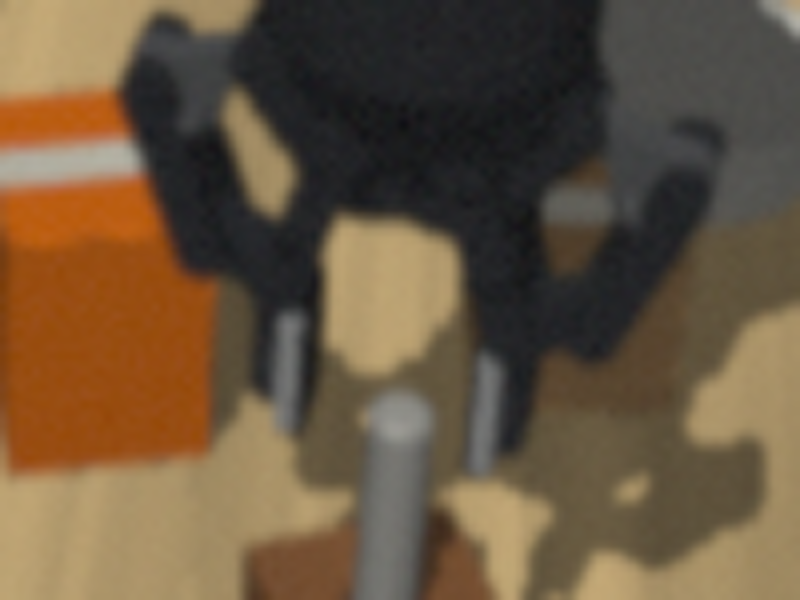

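```bash
python3 -m jog '255 -1 -3 5 0 0 0; 255 0 0 0 0 0 0; 255 0 0 0 0 0 0' 30
python3 - <<'E'
from h import *
im=optics.grab_frame('side'); crop(im,300,240,100,75,8,'pics/s5.png')
print((proj('side',[[446,342,z] for z in(66,76,86,96,106)])-[300,240])*8)
E
python3 plan.py 446 331 66 81 0
```

```text
clock: 2.57
eef_pos: [446.1, 332.1, 66.0]
tcp_rot: [3.138, -0.006, 1.412]
contact_force: [-0.2, 0.0, 5.1]
opening: 0.163
[[378.51560527 561.75763744]
 [381.20728384 532.53455143]
 [383.93388937 502.90789843]
 [386.69604705 472.86993154]
 [389.49439529 442.41272235]]
t 2.62 pos [446.1 332.1  66.1] rot [179.8  -0.3  80.9] F [-0.  -0.6  0.5] open 0.167 n 1
0 -1.1 0.1 0.1 0.2 -0.3 -0.1
```

View pics/s5.png

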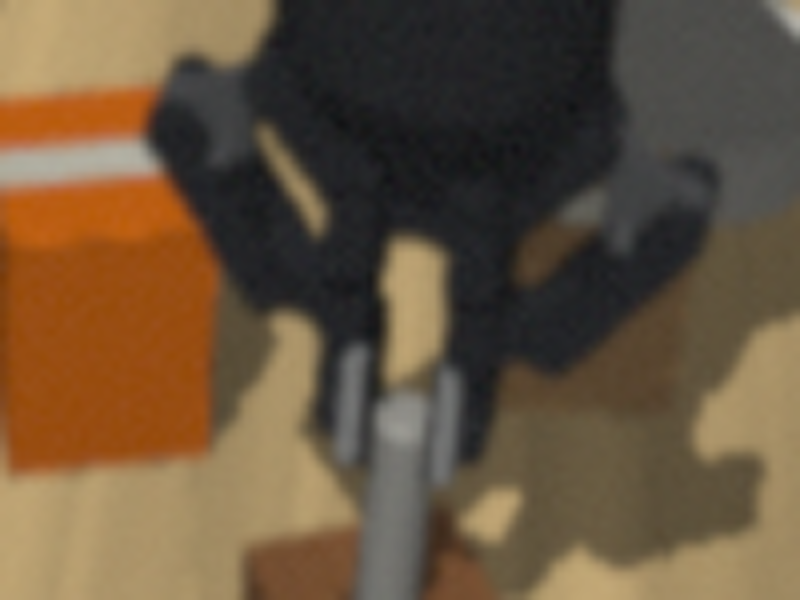

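```bash
python3 -m jog '150 0 0 0 0 0 0; 150 0 0 0 0 0 0; 150 -1 0 8 0 0 0; 150 0 0 8 0 0 0; 150 0 0 0 0 0 0' 30
python3 - <<'E'
from h import *
im=optics.grab_frame('side'); crop(im,300,240,100,75,8,'pics/s6.png')
E
python3 plan.py 446 331 50 81 0
```

```text
clock: 3.03
eef_pos: [446.0, 331.3, 48.6]
tcp_rot: [3.137, -0.006, 1.412]
contact_force: [0.2, -0.5, -0.4]
opening: 0.412
t 3.08 pos [446.  331.3  49. ] rot [179.8  -0.3  80.9] F [ 0.3 -0.1 -0.7] open 0.414 n 1
0 -0.3 0.0 -1.0 0.2 -0.3 -0.1
```

View pics/s6.png

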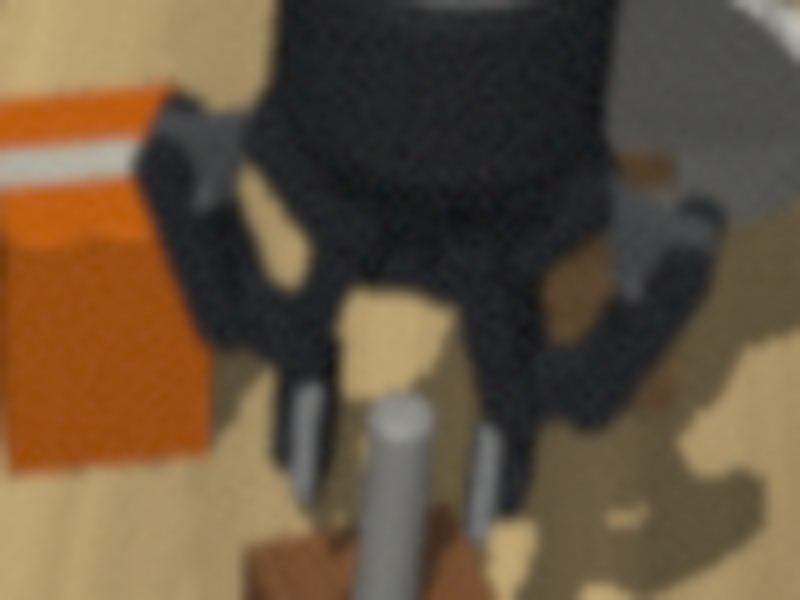

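```bash
python3 -m jog '255 0 0 -1 0 0 0; 255 0 0 0 0 0 0; 255 0 0 0 0 0 0; 255 0 0 0 0 0 0' 50
python3 - <<'E'
from h import *
im=optics.grab_frame('side'); crop(im,320,270,50,37,16,'pics/s7.png')
E
python3 plan.py 446 331 50 81 0
```

```text
clock: 3.42
eef_pos: [446.0, 331.2, 49.8]
tcp_rot: [3.138, -0.005, 1.412]
contact_force: [-0.3, -0.2, -1.3]
opening: 0.172
t 3.47 pos [446.  331.2  49.8] rot [179.8  -0.3  80.9] F [ 0.  -0.3 -1. ] open 0.167 n 1
0 -0.2 0.0 -0.2 0.2 -0.3 -0.1
```

View pics/s7.png

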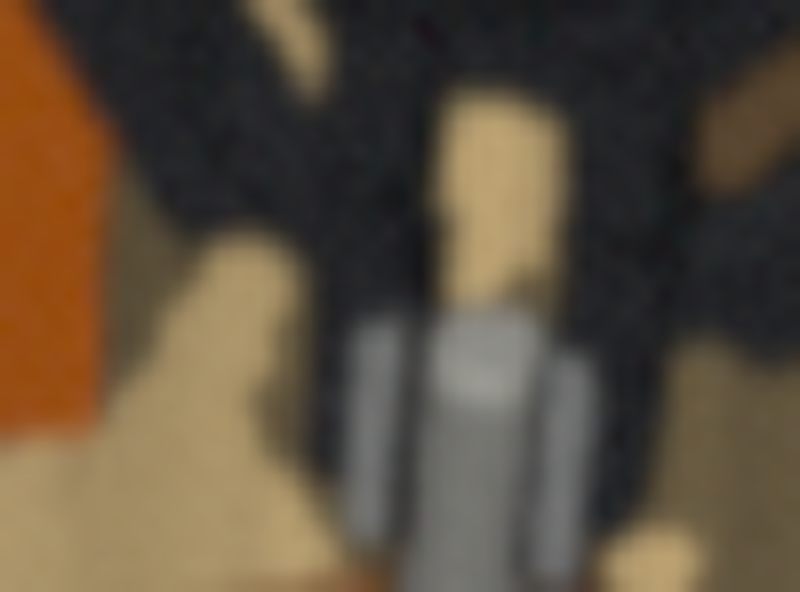

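```bash
python3 -m jog '255 0 0 -30 0 0 0; 255 0 0 -30 0 0 0; 255 0 0 -30 0 0 0; 255 0 0 -20 0 0 0; 255 0 0 0 0 0 0' 70
python3 - <<'E'
from h import *
im=optics.grab_frame('side'); crop(im,300,190,100,150,5,'pics/s8.png')
E
python3 plan.py 446 331 160 81 0 255
```

```text
clock: 3.88
eef_pos: [445.4, 330.3, 162.4]
tcp_rot: [3.139, -0.004, 1.413]
contact_force: [1.0, 0.6, -2.2]
opening: 0.163
t 3.93 pos [444.9 330.  160.9] rot [179.9  -0.2  80.9] F [-0.8  1.2 -0.6] open 0.165 n 1
255 1.2 0.9 0.9 0.1 -0.2 -0.1
```

View pics/s8.png

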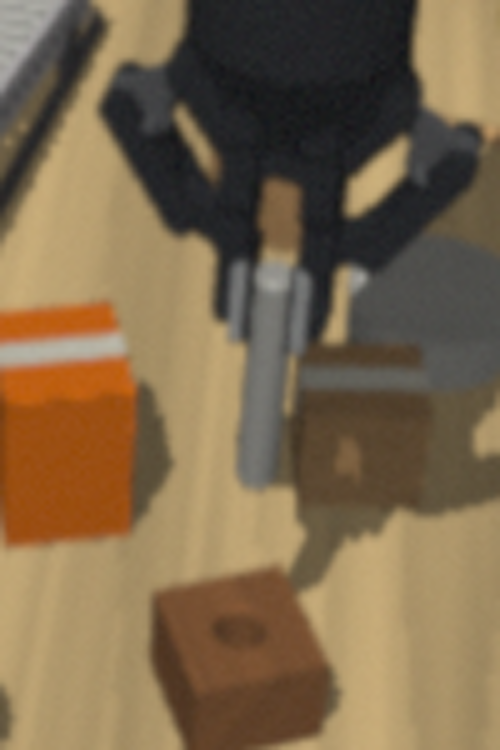

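```bash
python3 - <<'E'
from h import *
np.set_printoptions(precision=1,suppress=True)
print(proj('side',[[445,330,219],[445,330,119]]))
im=optics.grab_frame('top'); crop(im,170,140,120,120,6,'pics/t8.png')
print((proj('top',[[445,330,219],[445,330,119]])-[170,140])*6)
E
```

```text
[[353.9 244.1]
 [350.1 285.8]]
[[217.9 435. ]
 [263.3 456.2]]
```

View pics/t8.png

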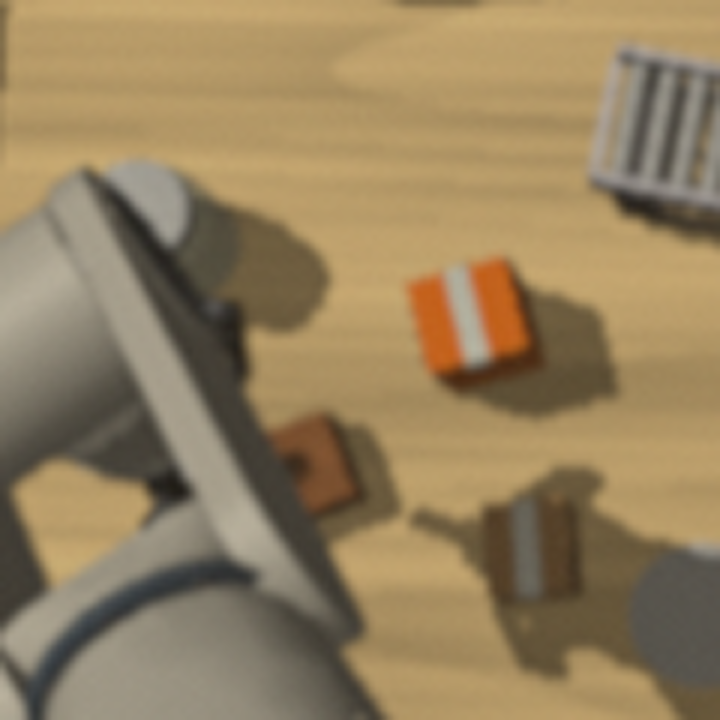

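The pin is held: its top is at (354.6,244.6) and its foot at (350.6,287.2) in the side view, within about 1.5 px of the prediction for TCP z=161. The holder is empty. Moving over to the bore.

```bash
python3 plan.py 603 -154 150 81 0 255 39
```

```text
t 3.98 pos [444.  329.3 159.1] rot [ 1.80e+02 -1.00e-01  8.09e+01] F [-0.6 -0.1 -1.3] open 0.163 n 14
255 -32.3 16.7 0.6 0.0 -0.0 -0.0; 255 -32.3 16.7 0.6 0.0 -0.0 -0.0; 255 -32.3 16.7 0.6 0.0 -0.0 -0.0; 255 -32.3 16.6 0.6 0.0 -0.0 -0.0; 255 -32.3 16.6 0.6 0.0 -0.0 -0.0
255 -32.3 16.6 0.6 0.0 -0.0 -0.0; 255 -32.3 16.6 0.6 0.0 -0.0 -0.0; 255 -32.3 16.6 0.6 0.0 -0.0 -0.0; 255 -32.3 16.6 0.6 0.0 -0.0 -0.0; 255 -32.3 16.6 0.6 0.0 -0.0 -0.0
```

```bash
python3 -m jog '255 -32 16.6 -1 0 0 0; 255 -32 16.6 -1 0 0 0; 255 -32 16.6 -1 0 0 0; 255 -32 16.6 -1 0 0 0; 255 -32 16.6 -1 0 0 0' 80
python3 -m jog '255 -32 16.6 0 0 0 0; 255 -32 16.6 0 0 0 0; 255 -32 16.6 0 0 0 0; 255 -32 16.6 0 0 0 0; 255 -25 12 0 0 0 0'
python3 plan.py 603 -154 130 81 0 255 39
```

```text
clock: 4.4
eef_pos: [496.6, 157.2, 155.8]
tcp_rot: [-3.132, 0.002, 1.423]
contact_force: [-0.6, -0.4, -1.9]
opening: 0.163
clock: 4.82
eef_pos: [547.2, -15.7, 145.8]
tcp_rot: [-3.12, 0.005, 1.423]
contact_force: [-0.3, 0.4, -2.5]
opening: 0.16
t 4.82 pos [547.2 -15.7 145.8] rot [-178.7    0.3   81.5] F [-0.3  0.4 -2.5] open 0.16 n 4
255 -32.1 19.0 3.7 -0.3 0.1 0.1; 255 -32.1 19.0 3.7 -0.3 0.1 0.1; 255 -32.0 19.1 3.8 -0.3 0.1 0.1; 255 -32.0 19.1 3.9 -0.3 0.1 0.1
```

```bash
python3 -m jog '255 -32 19 1 -0.3 0.1 0.1; 255 -32 19 1 -0.3 0.1 0.1; 255 -30 18 2 -0.3 0.1 0.1; 255 -20 13 3 -0.3 0.1 0; 255 0 0 0 0 0 0'
python3 plan.py 603 -155.5 112 81 0 255 39
```

```text
clock: 5.23
eef_pos: [594.9, -149.9, 126.6]
tcp_rot: [-3.129, -0.001, 1.414]
contact_force: [-1.1, 1.1, -1.3]
opening: 0.161
t 5.23 pos [ 594.9 -149.9  126.6] rot [-1.793e+02 -1.000e-01  8.100e+01] F [-1.1  1.1 -1.3] open 0.161 n 1
255 -4.3 9.1 14.5 -0.7 -0.1 -0.0
```

```bash
python3 -m jog '255 -4.3 9.1 13 -0.7 -0.1 0; 255 0 0 0 0 0 0'
python3 plan.py 603 -155.5 108 81 0 255 39
python3 - <<'E'
from h import *
im=optics.grab_frame('side'); crop(im,265,140,80,60,10,'pics/s9.png')
im=optics.grab_frame('top'); crop(im,310,140,80,60,10,'pics/t9.png')
E
```

```text
clock: 5.4
eef_pos: [600.9, -157.0, 108.9]
tcp_rot: [-3.136, -0.0, 1.41]
contact_force: [-1.2, 1.1, -2.4]
opening: 0.158
t 5.4 pos [ 600.9 -157.   108.9] rot [-179.7   -0.    80.8] F [-1.2  1.1 -2.4] open 0.158 n 1
255 1.8 1.8 0.9 -0.3 -0.0 -0.2
```

View pics/s9.png

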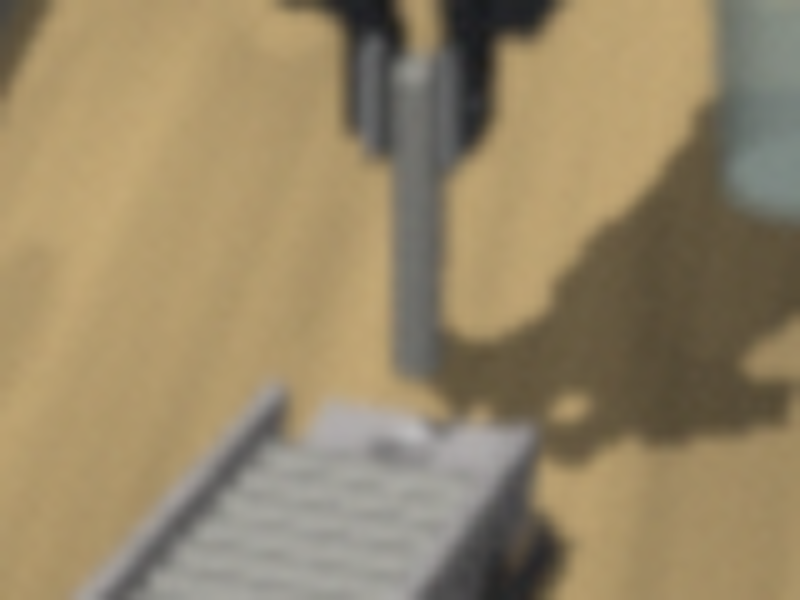

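View pics/t9.png

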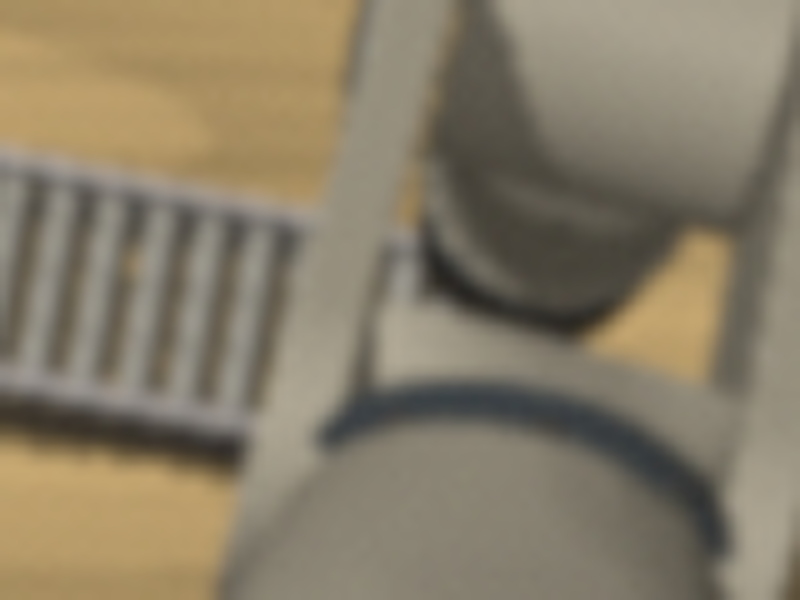

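```bash
python3 - <<'E'
from h import *
np.set_printoptions(precision=1,suppress=True)
q=lambda p:((p[0]+.5)/10-.5+265,(p[1]+.5)/10-.5+140)
print('foot',onz('side',q((416,370)),67),'top',onz('side',q((412,65)),167),'bore',onz('side',q((405,437)),42))
print((proj('side',[[600.9,-157,67],[600.9,-157,167],[603,-157,42]])-[265,140])*10+4.5)
E
```

```text
foot [ 599.2 -157.6   67. ] top [ 600.9 -153.4  167. ] bore [ 602.7 -161.    42. ]
[[409.9 370.6]
 [413.9  59.5]
 [402.  443.7]]
```

```bash
python3 plan.py 603.5 -158 92 81 0 255 39; python3 - <<'E'
from h import *
np.set_printoptions(precision=1,suppress=True)
q=lambda p:((p[0]+.5)/10-.5+265,(p[1]+.5)/10-.5+140)
a=onz('side',q((327,403)),42);b=onz('side',q((538,431)),42);m=(a+b)/2
print(a,b,np.linalg.norm(a-b),m+18*np.array([.155,.988,0]))
E
python3 -m jog '255 -1 2.6 16 -0.3 0 -0.2; 255 0 0 0 0 0 0'
python3 - <<'E'
from h import *
im=optics.grab_frame('side'); crop(im,280,150,50,40,15,'pics/s10.png')
E
python3 plan.py 603.5 -158 90 81 0 255 39
```

```text
t 5.5 pos [ 600.8 -155.8  110.9] rot [-179.7   -0.    80.8] F [-0.   1.  -1.6] open 0.16 n 1
255 -1.8 3.1 18.9 -0.3 -0.0 -0.2
[ 628.7 -177.    42. ] [ 564.2 -171.    42. ] 64.71662322723094 [ 599.3 -156.2   42. ]
clock: 5.67
eef_pos: [602.3, -155.5, 94.6]
tcp_rot: [-3.14, -0.001, 1.416]
contact_force: [-1.5, 0.1, -1.6]
opening: 0.157
t 5.72 pos [ 603.3 -155.5   96.4] rot [-1.80e+02 -1.00e-01  8.11e+01] F [ 0.1  0.2 -1.4] open 0.158 n 1
255 -2.4 0.5 6.4 -0.0 -0.1 0.1
```

View pics/s10.png

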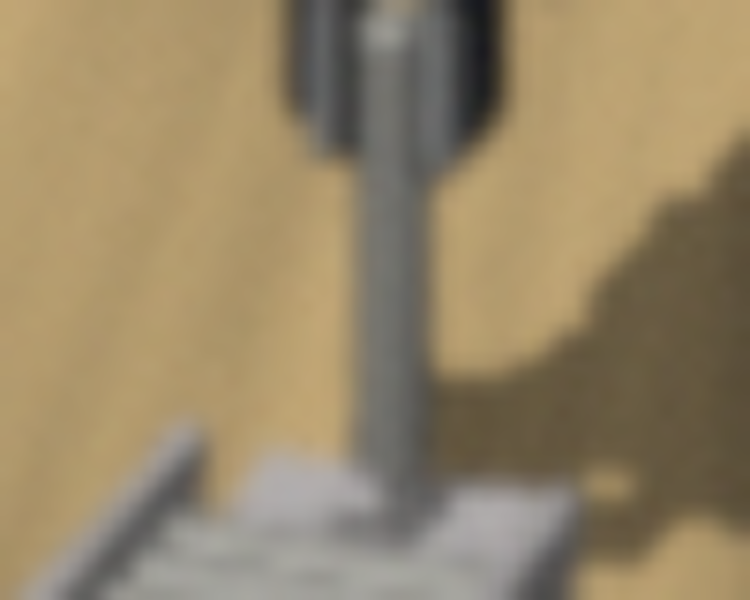

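```bash
python3 -m jog '255 0.6 0.8 6 0 0 0; 255 0 0 4 0 0 0; 255 0 0 3 0 0 0'
python3 plan.py 604 -155 81 81 0 255 39
```

```text
clock: 5.97
eef_pos: [605.3, -153.5, 85.5]
tcp_rot: [3.139, -0.001, 1.417]
contact_force: [-0.6, -0.3, -1.7]
opening: 0.163
t 5.97 pos [ 605.3 -153.5   85.5] rot [ 1.799e+02 -1.000e-01  8.120e+01] F [-0.6 -0.3 -1.7] open 0.163 n 1
255 -1.7 -1.1 4.5 0.1 -0.1 0.2
```

```bash
python3 -m jog '255 -1.7 -1.1 3 0 0 0; 255 0 0 3 0 0 0'; python3 plan.py 604 -155 75 81 0 255 39; python3 -m jog '255 0 0 3 0 0 0';python3 plan.py 604 -155 75 81 0 255 39;
```

```text
clock: 6.13
eef_pos: [604.4, -154.9, 79.9]
tcp_rot: [3.138, -0.0, 1.418]
contact_force: [-2.2, -3.6, 5.3]
opening: 0.162
t 6.13 pos [ 604.4 -154.9   79.9] rot [179.8  -0.   81.3] F [-2.2 -3.6  5.3] open 0.162 n 1
255 -0.1 -0.4 4.9 0.2 -0.0 0.3
clock: 6.22
eef_pos: [604.5, -155.5, 77.1]
tcp_rot: [3.137, 0.0, 1.419]
contact_force: [-0.1, -2.7, -0.1]
opening: 0.164
t 6.22 pos [ 604.5 -155.5   77.1] rot [179.8   0.   81.3] F [-0.1 -2.7 -0.1] open 0.164 n 1
255 0.4 -0.6 2.1 0.2 0.0 0.3
```

```bash
python3 -m jog '255 0 0 5 0 0 0; 255 0 0 5 0 0 0';python3 plan.py 604.5 -155.5 50 81 0 255 39; python3 -m jog '255 0 0 5 0 0 0; 255 0 0 5 0 0 0';python3 plan.py 604.5 -155.5 50 81 0 255 39;
```

```text
clock: 6.38
eef_pos: [604.5, -156.2, 66.9]
tcp_rot: [3.137, 0.001, 1.418]
contact_force: [-0.8, -1.5, -0.2]
opening: 0.16
t 6.38 pos [ 604.5 -156.2   66.9] rot [1.797e+02 1.000e-01 8.130e+01] F [-0.8 -1.5 -0.2] open 0.16 n 1
255 0.7 -0.2 16.9 0.3 0.1 0.3
clock: 6.55
eef_pos: [604.4, -156.3, 55.7]
tcp_rot: [3.137, 0.001, 1.418]
contact_force: [-0.0, -1.8, -1.4]
opening: 0.162
t 6.55 pos [ 604.4 -156.3   55.7] rot [1.797e+02 1.000e-01 8.120e+01] F [-0.  -1.8 -1.4] open 0.162 n 1
255 0.8 -0.0 5.7 0.3 0.1 0.2
```

```bash
python3 -m jog '255 0.5 0 4 0 0 0';python3 -m jog '255 0.3 0 2.5 0 0 0';python3 -m jog '255 0 0 2 0 0 0'
```

```text
clock: 6.63
eef_pos: [604.4, -156.0, 50.9]
tcp_rot: [3.137, 0.001, 1.418]
contact_force: [0.0, -4.1, 1.3]
opening: 0.161
clock: 6.72
eef_pos: [605.4, -156.3, 49.4]
tcp_rot: [3.136, 0.002, 1.418]
contact_force: [-9.1, -2.8, 42.1]
opening: 0.161
clock: 6.8
eef_pos: [605.7, -156.6, 49.4]
tcp_rot: [3.135, 0.002, 1.418]
contact_force: [-12.0, -1.3, 35.4]
opening: 0.16
```

```bash
python3 -m jog '200 0 0 -0.5 0 0 0; 150 0 0 0 0 0 0; 150 0 0 0 0 0 0';python3 -m jog '150 0 0 -15 0 0 0; 150 0 0 -35 0 0 0; 100 0 0 -35 0 0 0; 0 0 0 -30 0 0 0'
python3 - <<'E'
from h import *
im=optics.grab_frame('side'); crop(im,260,110,160,120,5,'pics/s11.png')
E
python3 plan.py 420 -206 150 81 0 0 40
```

```text
clock: 7.05
eef_pos: [606.6, -156.1, 50.8]
tcp_rot: [3.134, 0.001, 1.418]
contact_force: [-0.2, -0.4, 0.5]
opening: 0.411
clock: 7.38
eef_pos: [600.7, -153.3, 159.8]
tcp_rot: [-3.134, -0.002, 1.418]
contact_force: [0.6, -0.4, 0.6]
opening: 0.686
t 7.43 pos [ 604.1 -154.1  166.1] rot [ 1.80e+02 -1.00e-01  8.12e+01] F [ 3.1 -0.   5.3] open 0.763 n 5
0 -15.9 -34.8 3.2 0.0 -0.0 0.0; 0 -15.9 -34.8 3.2 0.0 -0.0 0.0; 0 -15.9 -34.8 3.2 0.0 -0.0 0.0; 0 -16.0 -34.8 3.2 0.0 -0.0 0.0; 0 -16.0 -34.7 3.2 0.0 -0.0 0.0
```

View pics/s11.png

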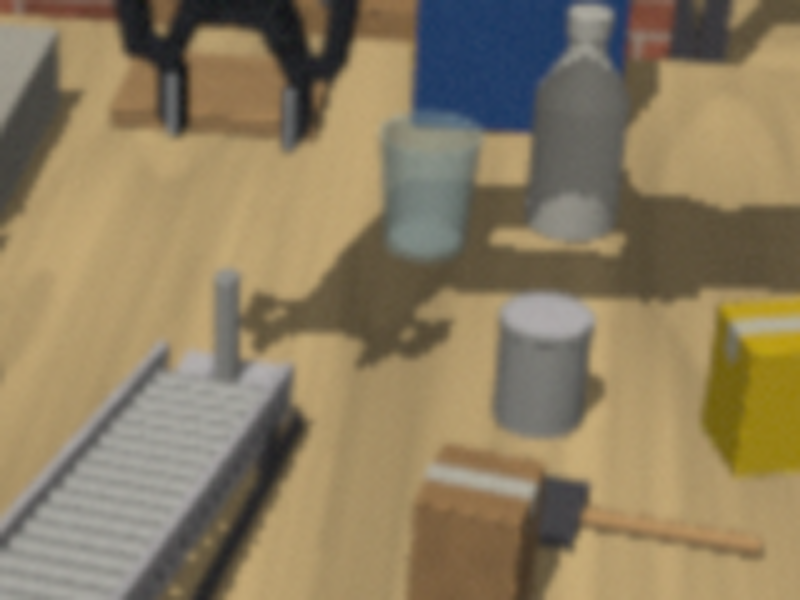

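```bash
python3 - <<'E'
from h import *
np.set_printoptions(precision=1,suppress=True)
for z in (165,175,185,195,205): print(z,onz('side',(294,136),z),onz('side',(317.2,139.2),z))
E
```

```text
165 [ 645.3 -218.6  165. ] [ 575.5 -208.6  165. ]
175 [ 641.5 -196.7  175. ] [ 573.1 -186.9  175. ]
185 [ 637.8 -174.9  185. ] [ 570.6 -165.3  185. ]
195 [ 634. -153.  195.] [ 568.2 -143.6  195. ]
205 [ 630.2 -131.2  205. ] [ 565.8 -121.9  205. ]
```

```bash
python3 -m jog '0 -15.9 -34.8 3 0 0 0; 0 -15.9 -34.8 3 0 0 0; 0 -15.9 -34.8 3 0 0 0; 0 -15.9 -34.8 3 0 0 0; 0 -14 -32 3 0 0 0'; python3 plan.py 420.5 -206.3 20 81 0 0 30
```

```text
clock: 7.85
eef_pos: [428.2, -204.6, 152.2]
tcp_rot: [3.125, -0.001, 1.424]
contact_force: [-0.3, -0.7, -0.2]
opening: 0.999
t 7.85 pos [ 428.2 -204.6  152.2] rot [179.   -0.   81.6] F [-0.3 -0.7 -0.2] open 0.999 n 5
0 -0.6 -1.9 26.4 0.2 -0.0 0.1; 0 -0.6 -1.8 26.4 0.2 -0.0 0.1; 0 -0.6 -1.7 26.4 0.2 -0.0 0.1; 0 -0.6 -1.6 26.4 0.2 -0.0 0.1; 0 -0.6 -1.6 26.4 0.2 -0.0 0.1
```

```bash
python3 -m jog '0 -1.5 -7 20 0.8 0 0; 0 0 0 10 0 0 0; 0 0 0 0 0 0 0'; python3 plan.py 420.5 -206.3 20 81 0 0 30
python3 - <<'E'
from h import *
im=optics.grab_frame('side'); crop(im,320,110,120,90,6,'pics/s12.png')
E
```

```text
clock: 8.1
eef_pos: [414.5, -205.2, 120.3]
tcp_rot: [3.141, -0.001, 1.42]
contact_force: [-0.3, 0.7, -0.8]
opening: 1.0
t 8.1 pos [ 414.5 -205.2  120.3] rot [ 1.80e+02 -1.00e-01  8.14e+01] F [-0.3  0.7 -0.8] open 1.0 n 4
0 -0.1 1.5 25.1 0.0 -0.0 0.1; 0 -0.1 1.5 25.1 0.0 -0.0 0.1; 0 -0.1 1.5 25.1 0.0 -0.0 0.1; 0 -0.1 1.5 25.1 0.0 -0.0 0.1
```

View pics/s12.png

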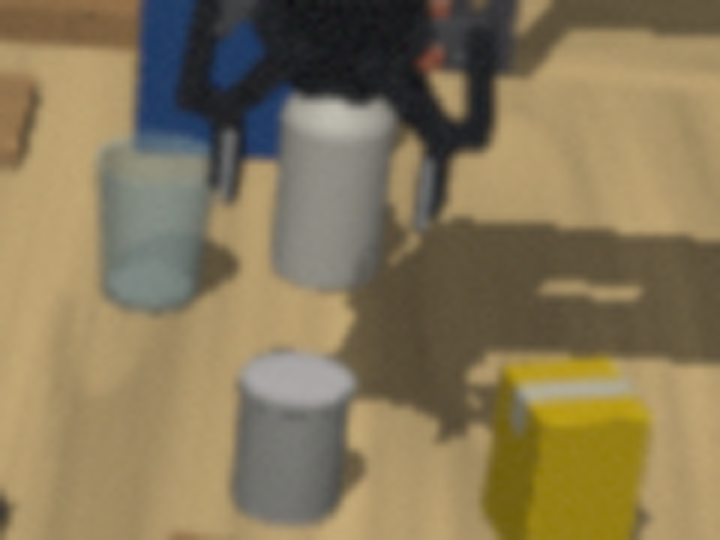

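```bash
python3 -m jog '0 -0.2 6 10 0 0 0; 0 0 0 15 0 0 0; 0 0 0 0 0 0 0'; python3 plan.py 420.5 -206.3 20 81 0 0 30
```

```text
clock: 8.4
eef_pos: [426.0, -206.5, 96.7]
tcp_rot: [3.136, -0.001, 1.422]
contact_force: [-1.3, 0.1, -0.5]
opening: 1.002
t 8.4 pos [ 426.  -206.5   96.7] rot [ 1.797e+02 -1.000e-01  8.150e+01] F [-1.3  0.1 -0.5] open 1.002 n 3
0 -0.2 -2.0 25.6 0.1 -0.0 0.2; 0 -0.2 -1.9 25.6 0.1 -0.0 0.2; 0 -0.2 -1.9 25.6 0.1 -0.0 0.2
```

```bash
python3 -m jog '0 0 -3 18 0 0 0; 0 0 -1 20 0 0 0'; python3 plan.py 420.5 -206.3 18 81 0 0 30
```

```text
clock: 8.57
eef_pos: [428.2, -207.3, 61.8]
tcp_rot: [3.128, 0.001, 1.423]
contact_force: [-0.6, 0.0, 0.3]
opening: 1.0
t 8.57 pos [ 428.2 -207.3   61.8] rot [1.792e+02 1.000e-01 8.160e+01] F [-0.6  0.   0.3] open 1.0 n 2
0 -0.1 -4.2 21.9 0.4 0.0 0.3; 0 -0.1 -4.0 21.9 0.4 0.0 0.3
```

```bash
python3 -m jog '0 0 -6 0 0.5 0 0; 0 0 0 0 0 0 0'; python3 plan.py 420.5 -206.3 18 81 0 0 30;
```

```text
clock: 8.73
eef_pos: [422.5, -205.4, 60.6]
tcp_rot: [3.141, -0.0, 1.425]
contact_force: [-0.4, -0.0, -0.2]
opening: 1.0
t 8.73 pos [ 422.5 -205.4   60.6] rot [179.9  -0.   81.6] F [-0.4 -0.  -0.2] open 1.0 n 2
0 -0.6 -0.9 21.3 0.0 -0.0 0.3; 0 -0.6 -0.9 21.3 0.0 -0.0 0.3
```

```bash
python3 -m jog '0 -0.6 0 14 0 0 0; 0 -0.6 0 14 0 0 0;0 0 0 13 0 0 0; 0 0 0 0 0 0 0'; python3 plan.py 420.5 -206.3 18 81 0 0 30;
python3 - <<'E'
from h import *
im=optics.grab_frame('side'); crop(im,320,110,120,90,6,'pics/s13.png')
E
```

```text
clock: 9.07
eef_pos: [427.7, -207.9, 24.0]
tcp_rot: [3.134, 0.002, 1.426]
contact_force: [-1.0, 0.7, -0.9]
opening: 1.0
t 9.07 pos [ 427.7 -207.9   24. ] rot [1.796e+02 1.000e-01 8.170e+01] F [-1.   0.7 -0.9] open 1.0 n 1
0 0.6 -7.4 6.0 0.4 0.1 0.7
```

View pics/s13.png

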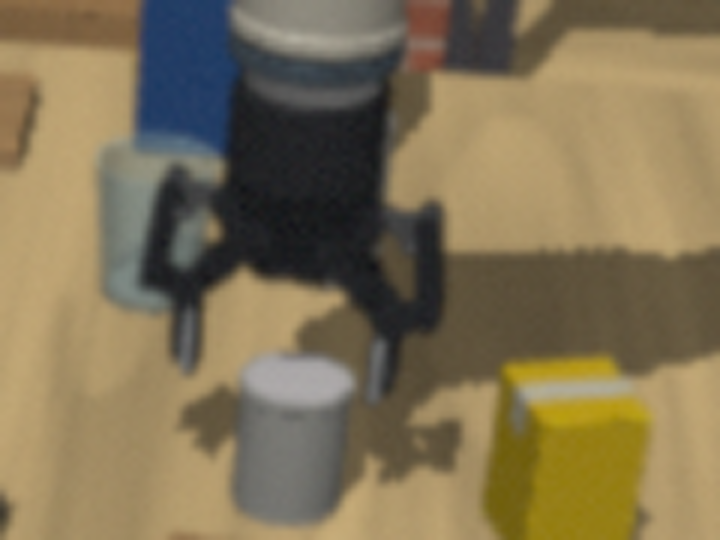

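```bash
python3 -m jog '0 0 -5 0 0.4 0 0; 0 0 0 5 0 0 0;0 0 0 5 0 0 0'; python3 plan.py 420.5 -206.3 10 81 0 0 30;
python3 - <<'E'
from h import *
im=optics.grab_frame('side'); crop(im,320,110,120,90,6,'pics/s14.png')
im=optics.grab_frame('top'); crop(im,330,190,80,60,10,'pics/t14.png')
E
```

```text
clock: 9.37
eef_pos: [426.0, -208.7, 18.5]
tcp_rot: [3.135, 0.004, 1.427]
contact_force: [1.4, -0.0, 0.2]
opening: 0.997
t 9.37 pos [ 426.  -208.7   18.5] rot [179.6   0.2  81.8] F [ 1.4 -0.   0.2] open 0.997 n 1
0 1.6 -5.8 8.5 0.4 0.2 0.8
```

View pics/s14.png

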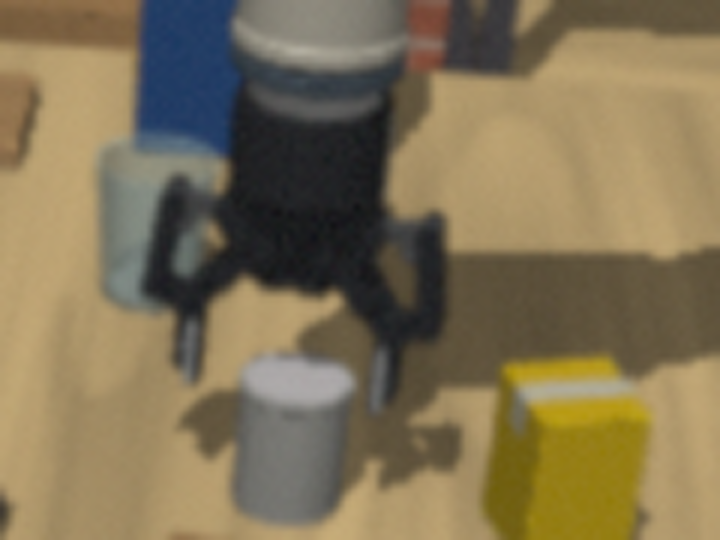

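View pics/t14.png

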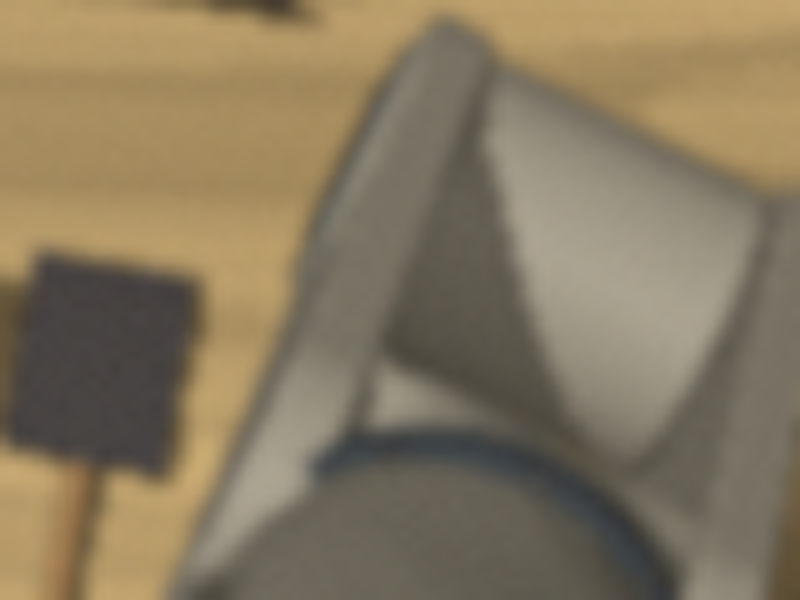

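```bash
python3 -m jog '0 1.5 -5 4 0.4 0 0; 0 0.5 -2 4 0 0 0; 0 0 0 0 0 0 0'; python3 plan.py 420.5 -206.3 10 81 0 0 30; 
```

```text
clock: 9.72
eef_pos: [418.1, -205.2, 9.4]
tcp_rot: [-3.139, 0.004, 1.427]
contact_force: [-0.9, -0.4, 0.0]
opening: 0.995
t 9.72 pos [ 418.1 -205.2    9.4] rot [-179.9    0.2   81.7] F [-0.9 -0.4  0. ] open 0.995 n 1
0 -0.8 2.5 -0.6 -0.1 0.2 0.7
```

```bash
python3 -m jog '60 0 1 0 0 0 0; 255 0 0 0 0 0 0; 255 0 0 0 0 0 0; 255 0 0 0 0 0 0' 30; python3 plan.py 420.5 -206.3 10 81 0 255 30; 
python3 - <<'E'
from h import *
im=optics.grab_frame('side'); crop(im,320,110,120,90,6,'pics/s15.png')
E
```

```text
clock: 10.05
eef_pos: [418.7, -205.1, 9.2]
tcp_rot: [-3.138, 0.003, 1.427]
contact_force: [-0.4, 1.2, -1.3]
opening: 0.646
t 10.05 pos [ 418.7 -205.1    9.2] rot [-179.8    0.2   81.7] F [-0.4  1.2 -1.3] open 0.646 n 1
255 -1.0 1.9 -0.8 -0.2 0.2 0.7
```

View pics/s15.png

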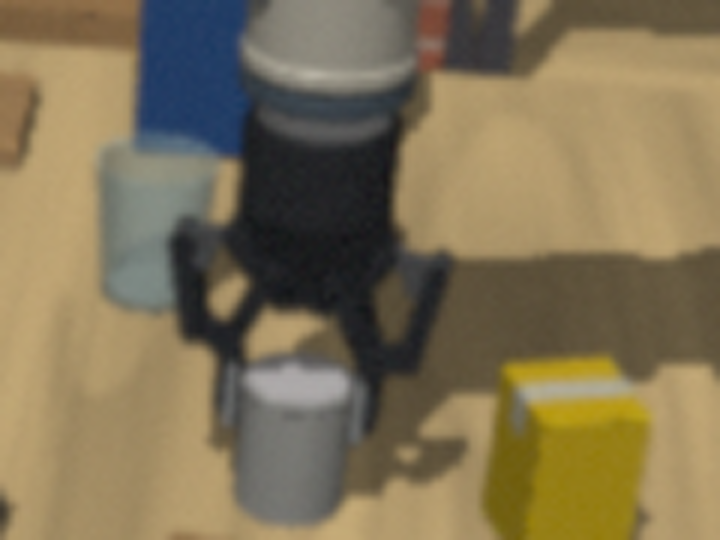

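The side view shows the pads either side of the tin at crop (230,395) and (358,405), opening 0.646 (about 55 mm), so it's gripped. Lifting.

```bash
python3 -m jog '255 0 0 -10 0 0 0; 255 0 0 -35 0 0 0; 255 0 0 -38 0 0 0; 255 0 0 -38 0 0 0; 255 0 0 -20 0 0 0' 40; python3 plan.py 644.7 95 150 81 -7 255 38
```

```text
clock: 10.52
eef_pos: [414.3, -202.2, 152.0]
tcp_rot: [-3.124, -0.001, 1.427]
contact_force: [1.0, -0.2, -2.6]
opening: 0.643
t 10.52 pos [ 414.3 -202.2  152. ] rot [-1.79e+02 -1.00e-01  8.17e+01] F [ 1.  -0.2 -2.6] open 0.643 n 10
255 32.7 18.5 -0.1 -0.1 0.7 0.1; 255 32.7 18.5 0.4 -0.1 0.7 0.1; 255 32.8 18.5 0.8 -0.1 0.7 0.1; 255 32.8 18.4 1.2 -0.1 0.7 0.1; 255 32.8 18.4 1.6 -0.1 0.7 0.1
255 32.8 18.3 2.1 -0.1 0.7 0.1; 255 32.8 18.3 2.5 -0.1 0.7 0.1; 255 32.8 18.2 2.9 -0.1 0.7 0.1; 255 32.7 18.2 3.4 -0.1 0.7 0.1; 255 32.7 18.2 3.8 -0.1 0.7 0.1
```

```bash
python3 -m jog '255 32.7 18.5 0 -0.1 0.7 0.1; 255 32.7 18.5 0 -0.1 0.7 0.1; 255 32.7 18.5 0.5 -0.1 0.7 0.1; 255 32.7 18.5 1 -0.1 0.7 0.1; 255 32.7 18.5 1 -0.1 0.7 0.1'; python3 -m jog '255 32.7 18.3 1 -0.1 0.7 0; 255 32.7 18.3 1 -0.1 0.7 0; 255 32.7 18.3 2 -0.1 0.7 0; 255 20 12 1 0 0.7 0; 255 0 0 0 0 0 0';  python3 plan.py 644.7 97 130 81 -7 255 38
python3 - <<'E'
from h import *
im=optics.grab_frame('side'); crop(im,220,120,160,120,5,'pics/s16.png')
E
```

```text
clock: 10.93
eef_pos: [533.2, -54.8, 163.8]
tcp_rot: [3.139, -0.06, 1.409]
contact_force: [0.9, -0.4, -3.7]
opening: 0.646
clock: 11.35
eef_pos: [623.6, 62.7, 171.8]
tcp_rot: [3.131, -0.114, 1.414]
contact_force: [-0.4, -0.5, -2.8]
opening: 0.644
t 11.35 pos [623.6  62.7 171.8] rot [179.4  -6.5  81. ] F [-0.4 -0.5 -2.8] open 0.644 n 2
255 16.1 7.5 22.9 0.3 0.2 0.0; 255 16.0 7.6 23.0 0.3 0.2 0.0
```

View pics/s16.png

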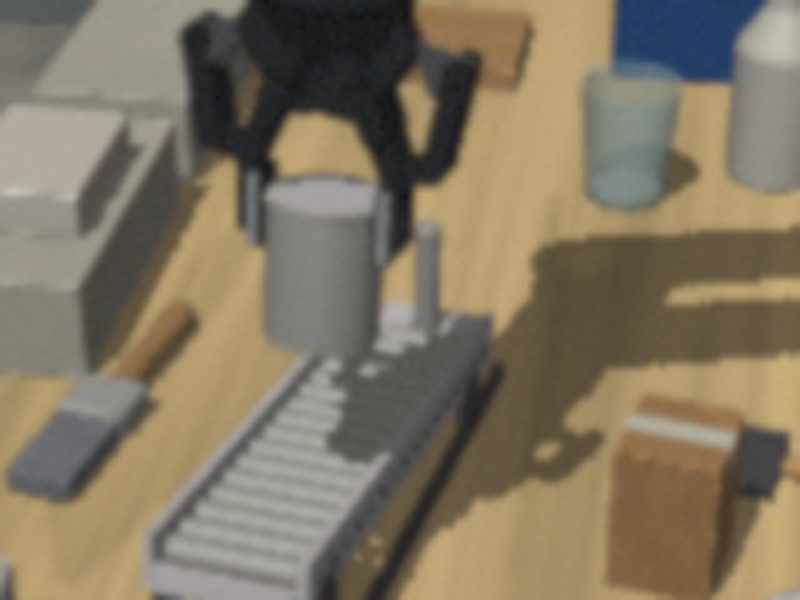

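```bash
python3 -m jog '255 16 7.5 20 0.3 0.2 0; 255 15 7 15 0.3 0.2 0; 255 0 0 5 0 0 0; 255 0 0 0 0 0 0';  python3 plan.py 644.7 99.8 100 81 -7 255 38
```

```text
clock: 11.73
eef_pos: [639.5, 92.1, 135.3]
tcp_rot: [-3.138, -0.117, 1.414]
contact_force: [-0.7, -0.6, -3.0]
opening: 0.647
t 11.73 pos [639.5  92.1 135.3] rot [-179.8   -6.7   81. ] F [-0.7 -0.6 -3. ] open 0.647 n 1
255 4.2 4.1 36.1 -0.2 0.3 0.0
```

```bash
python3 -m jog '255 4.2 3.5 15 -0.2 0.3 0; 255 2 0.5 10 0 0 0; 255 0 0 3 0 0 0; 255 0 0 0 0 0 0';  python3 plan.py 644.7 99.8 92 81 -7 255 38
python3 - <<'E'
from h import *
im=optics.grab_frame('side'); crop(im,240,140,120,90,6,'pics/s17.png')
im=optics.grab_frame('top'); crop(im,250,130,120,90,6,'pics/t17.png')
E
```

```text
clock: 12.07
eef_pos: [642.1, 97.0, 108.8]
tcp_rot: [-3.139, -0.119, 1.412]
contact_force: [-0.8, -0.5, -2.4]
opening: 0.644
t 12.07 pos [642.1  97.  108.8] rot [-179.9   -6.8   80.9] F [-0.8 -0.5 -2.4] open 0.644 n 1
255 1.2 2.1 17.1 -0.1 0.2 -0.1
```

View pics/s17.png

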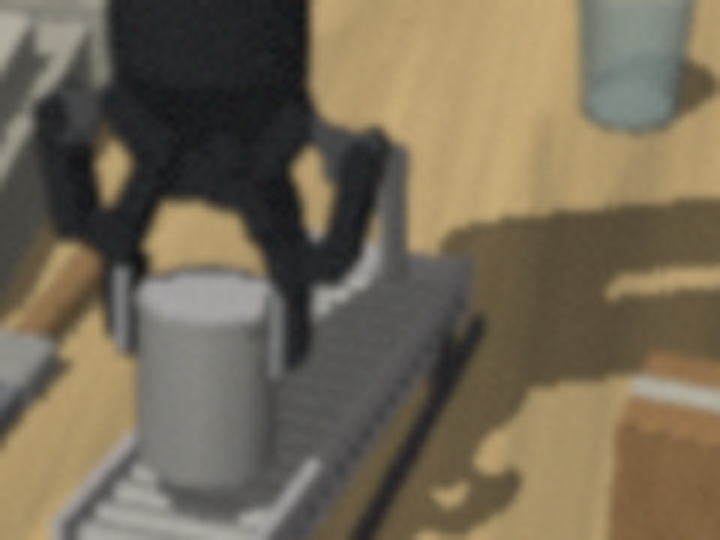

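View pics/t17.png

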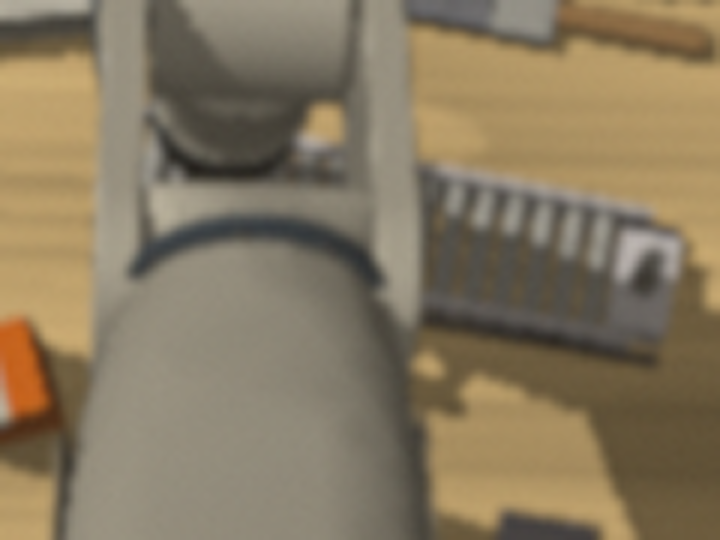

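```bash
python3 -m jog '255 1.2 2 8 0 0.2 0; 255 0 0 4 0 0 0; 255 0 0 0 0 0 0';  python3 plan.py 644.7 99.8 91.5 81 -7 255 38; python3 -m jog '255 0 0 2 0 0 0'; python3 plan.py 644.7 99.8 91.5 81 -7 255 38
```

```text
clock: 12.42
eef_pos: [646.3, 98.9, 99.0]
tcp_rot: [3.14, -0.124, 1.412]
contact_force: [-0.2, -0.7, -3.5]
opening: 0.644
t 12.42 pos [646.3  98.9  99. ] rot [179.9  -7.1  80.9] F [-0.2 -0.7 -3.5] open 0.644 n 1
255 -0.3 -1.8 7.5 0.1 -0.1 -0.1
clock: 12.5
eef_pos: [646.7, 99.1, 97.2]
tcp_rot: [3.139, -0.124, 1.412]
contact_force: [0.2, 1.3, -2.6]
opening: 0.642
t 12.5 pos [646.7  99.1  97.2] rot [179.9  -7.1  80.9] F [ 0.2  1.3 -2.6] open 0.642 n 1
255 -0.3 -2.1 5.7 0.2 -0.1 -0.1
```

```bash
python3 -m jog '255 0 -1.5 2 0 0 0'; python3 -m jog '255 0 0 2 0 0 0'; python3 -m jog '255 0 0 1 0 0 0'; python3 plan.py 644.7 99.8 91.5 81 -7 255 38
```

```text
clock: 12.58
eef_pos: [645.5, 99.5, 95.1]
tcp_rot: [3.139, -0.124, 1.412]
contact_force: [-0.3, 0.5, -2.8]
opening: 0.642
clock: 12.67
eef_pos: [645.3, 99.9, 93.0]
tcp_rot: [3.139, -0.124, 1.412]
contact_force: [-1.2, 1.0, -2.5]
opening: 0.641
clock: 12.75
eef_pos: [645.1, 100.1, 91.7]
tcp_rot: [3.139, -0.124, 1.412]
contact_force: [0.5, -0.2, -3.0]
opening: 0.643
t 12.75 pos [645.1 100.1  91.7] rot [179.9  -7.1  80.9] F [ 0.5 -0.2 -3. ] open 0.643 n 1
255 -0.3 -0.4 0.1 0.2 -0.1 -0.1
```

```bash
python3 -m jog '255 0 0 1 0 0 0'; python3 -m jog '255 0 0 1 0 0 0'; python3 -m jog '255 0 0 1 0 0 0'
```

```text
clock: 12.83
eef_pos: [645.1, 100.3, 90.5]
tcp_rot: [3.139, -0.124, 1.412]
contact_force: [-0.7, 0.0, -2.3]
opening: 0.643
clock: 12.92
eef_pos: [645.2, 100.4, 90.1]
tcp_rot: [3.139, -0.124, 1.413]
contact_force: [-5.0, -3.0, 12.6]
opening: 0.641
clock: 13.0
eef_pos: [645.2, 100.6, 90.2]
tcp_rot: [3.139, -0.125, 1.413]
contact_force: [-4.8, -0.9, 10.7]
opening: 0.644
```

```bash
python3 -m jog '255 0 0 -0.8 0 0 0; 0 0 0 0 0 0 0; 0 0 0 0 0 0 0; 0 0 0 0 0 0 0'; python3 -m jog '0 0 0 0 0 0 0'
python3 - <<'E'
from h import *
im=optics.grab_frame('side'); crop(im,230,130,120,90,6,'pics/s18.png')
E
```

```text
clock: 13.33
eef_pos: [646.6, 100.7, 92.6]
tcp_rot: [3.136, -0.125, 1.413]
contact_force: [-0.1, -0.8, -0.1]
opening: 0.999
clock: 13.42
eef_pos: [646.8, 100.8, 92.8]
tcp_rot: [3.136, -0.126, 1.413]
contact_force: [0.5, -0.1, -0.1]
opening: 1.001
```

View pics/s18.png

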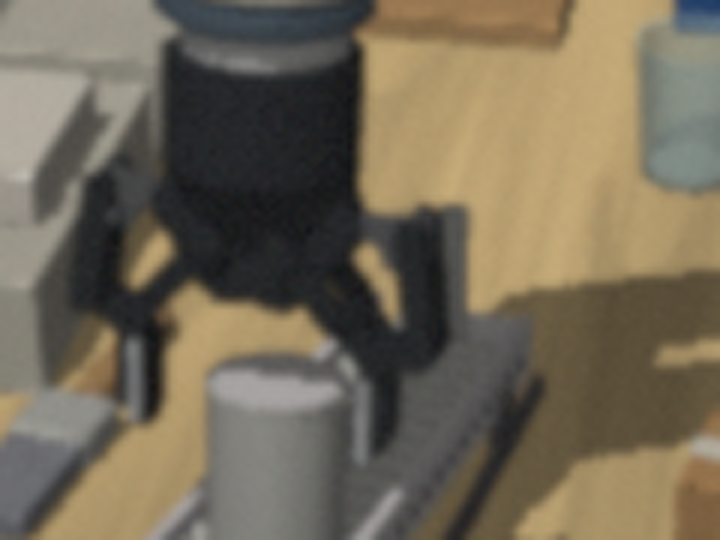

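```bash
python3 -m jog '0 0 0 -15 0 0 0; 0 0 0 -25 0 0 0; 0 0 0 -30 0 0 0; 0 0 0 -20 0 0 0; 0 0 0 0 0 0 0'
python3 - <<'E'
from h import *
im=optics.grab_frame('side'); crop(im,230,130,120,90,6,'pics/s19.png')
E
python3 plan.py 401 189.5 150 94 0 0 40
```

```text
clock: 13.88
eef_pos: [642.9, 89.4, 182.9]
tcp_rot: [3.141, -0.124, 1.413]
contact_force: [1.2, -0.2, 0.9]
opening: 0.998
t 13.93 pos [642.4  89.5 181.3] rot [-180.    -7.1   80.9] F [-0.4  0.2 -0.4] open 0.999 n 7
0 8.1 -36.3 5.5 0.1 -1.0 -1.9; 0 9.3 -36.0 5.4 0.1 -1.0 -1.9; 0 10.6 -35.7 5.3 0.1 -1.0 -1.9; 0 11.8 -35.3 5.2 0.1 -1.0 -1.9; 0 13.1 -34.9 5.1 0.1 -1.0 -1.9
0 14.3 -34.4 4.9 0.1 -1.0 -1.9; 0 15.5 -33.9 4.7 0.1 -1.0 -1.9
```

View pics/s19.png

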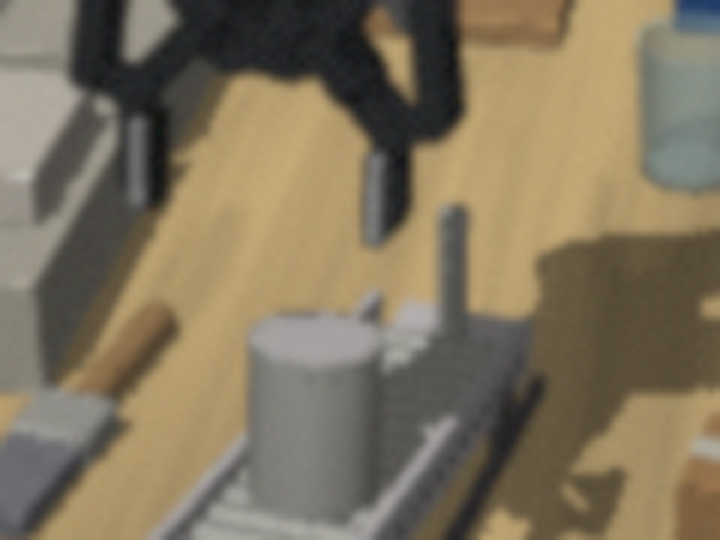

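```bash
python3 -m jog '0 8.1 -36.3 3 0 -1 -1.9; 0 9.3 -36 3 0 -1 -1.9; 0 10.6 -35.7 3 0 -1 -1.9; 0 11.8 -35.3 3 0 -1 -1.9; 0 13 -34.9 5 0 -1 -1.9'; python3 plan.py 401 189.5 130 94.5 0 0 40
```

```text
clock: 14.35
eef_pos: [469.4, 158.1, 162.5]
tcp_rot: [3.125, -0.032, 1.578]
contact_force: [-0.3, 1.0, 0.1]
opening: 1.001
t 14.35 pos [469.4 158.1 162.5] rot [179.1  -1.8  90.4] F [-0.3  1.   0.1] open 1.001 n 3
0 10.3 -22.9 10.8 0.3 -0.6 -1.4; 0 10.9 -22.6 10.8 0.3 -0.6 -1.4; 0 11.6 -22.3 10.8 0.3 -0.6 -1.4
```

```bash
python3 -m jog '0 10.3 -22.5 10 0.3 -0.6 -1.4; 0 11 -20 10 0.3 -0.6 -1.4; 0 9 -12 8 0.3 -0.6 -1.4; 0 0 0 0 0 0 0; 0 0 0 0 0 0 0'; python3 plan.py 401 189.5 80 94.5 0 0 40
```

```text
clock: 14.77
eef_pos: [399.9, 188.7, 127.9]
tcp_rot: [-3.132, 0.005, 1.662]
contact_force: [0.3, 0.4, 0.1]
opening: 0.996
t 14.77 pos [399.9 188.7 127.9] rot [-179.4    0.3   95.2] F [0.3 0.4 0.1] open 0.996 n 2
0 0.5 0.8 24.0 -0.3 0.1 0.4; 0 0.4 0.7 24.0 -0.3 0.1 0.4
```

```bash
python3 -m jog '0 0.5 1 24 -0.3 0 0.4; 0 0.4 1 24 -0.3 0 0.2; 0 0 0 12 0 0 0; 0 0 0 0 0 0 0; 0 0 0 0 0 0 0'; python3 plan.py 401 189.5 9 94.5 0 0 40
python3 - <<'E'
from h import *
im=optics.grab_frame('side'); cv2.imwrite('pics/s20.png',im[:,:,::-1])
E
```

```text
clock: 15.18
eef_pos: [406.1, 189.1, 66.2]
tcp_rot: [3.137, 0.003, 1.648]
contact_force: [-0.1, 0.4, 0.2]
opening: 0.999
t 15.18 pos [406.1 189.1  66.2] rot [179.7   0.2  94.4] F [-0.1  0.4  0.2] open 0.999 n 2
0 0.5 -2.7 28.6 0.1 0.1 -0.1; 0 0.5 -2.6 28.6 0.1 0.1 -0.1
```

View pics/s20.png

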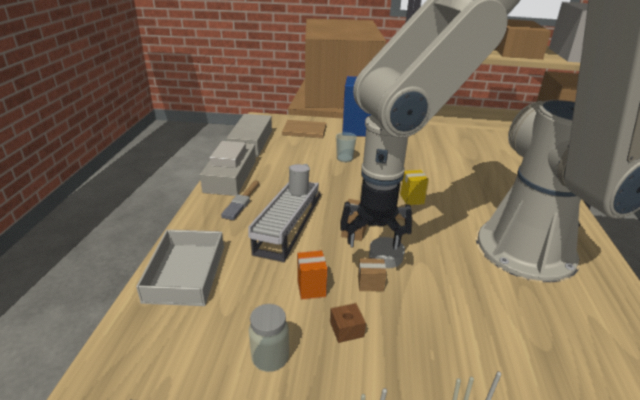

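The tin has rolled down and stands upright against the pin at (299,180). Going on to the short carton.

```bash
python3 -m jog '0 0.5 -4 12 0 0 0; 0 0.3 -1 12 0 0 0; 0 0 0 0 0 0 0'; python3 plan.py 401 189.5 9 94.5 0 0 40
python3 - <<'E'
from h import *
im=optics.grab_frame('side'); crop(im,320,200,100,75,8,'pics/s21.png')
E
```

```text
clock: 15.48
eef_pos: [405.0, 189.9, 44.7]
tcp_rot: [3.131, 0.001, 1.645]
contact_force: [-1.3, 0.4, 0.1]
opening: 1.002
t 15.48 pos [405.  189.9  44.7] rot [179.4   0.   94.3] F [-1.3  0.4  0.1] open 1.002 n 1
0 -0.1 -4.4 35.7 0.6 0.0 -0.2
```

View pics/s21.png

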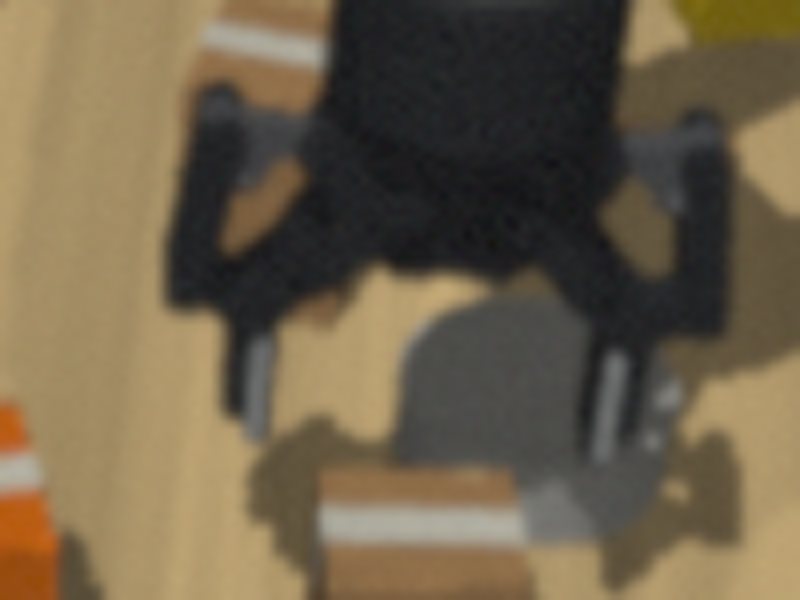

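```bash
python3 -m jog '0 0 -4 12 0.5 0 0; 0 0 -1 12 0 0 0; 0 0 0 7 0 0 0; 0 0 0 0 0 0 0'; python3 plan.py 401 189.5 8 94.5 0 0 40
```

```text
clock: 15.87
eef_pos: [403.6, 190.8, 15.7]
tcp_rot: [3.134, -0.002, 1.644]
contact_force: [0.1, 1.1, 0.1]
opening: 1.003
t 15.87 pos [403.6 190.8  15.7] rot [ 1.796e+02 -1.000e-01  9.420e+01] F [0.1 1.1 0.1] open 1.003 n 1
0 -1.1 -2.7 7.7 0.4 -0.1 -0.3
```

```bash
python3 -m jog '0 -1 -2.7 6 0.4 0 0; 0 0 0 1 0 0 0;0 0 0 0 0 0 0'; python3 plan.py 401 189.5 8 94.5 0 0 40
python3 - <<'E'
from h import *
im=optics.grab_frame('side'); crop(im,320,210,100,75,8,'pics/s22.png')
E
```

```text
clock: 16.12
eef_pos: [401.2, 189.6, 8.5]
tcp_rot: [-3.141, -0.002, 1.644]
contact_force: [0.8, 0.4, -0.1]
opening: 1.002
t 16.12 pos [401.2 189.6   8.5] rot [-1.80e+02 -1.00e-01  9.42e+01] F [ 0.8  0.4 -0.1] open 1.002 n 1
0 -0.1 -0.2 0.5 -0.0 -0.1 -0.3
```

View pics/s22.png

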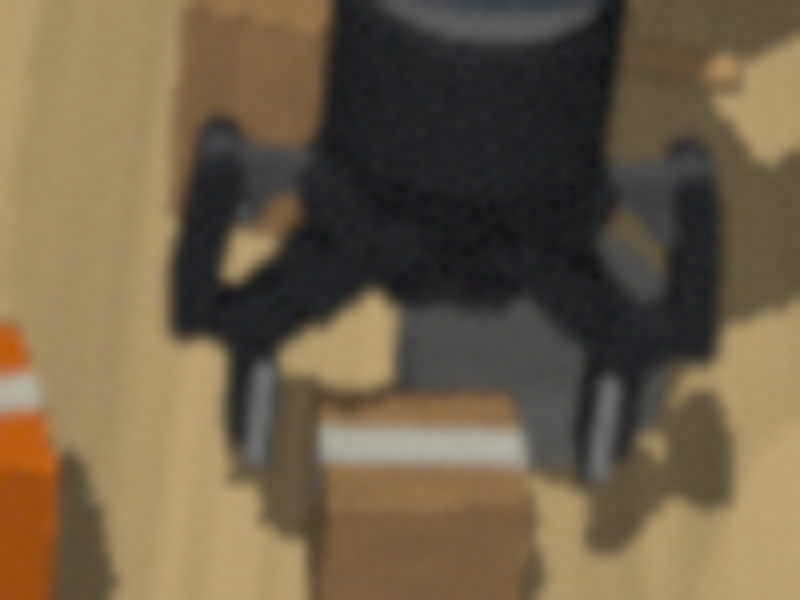

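```bash
python3 -m jog '0 0 0 4.5 0 0 0; 0 0 0 0 0 0 0'; python3 -m jog '60 0 0 0 0 0 0; 255 0 0 0 0 0 0; 255 0 0 0 0 0 0; 255 0 0 0 0 0 0; 255 0 0 0 0 0 0' 30; python3 plan.py 401 189.5 3 94.5 0 255 40
python3 - <<'E'
from h import *
im=optics.grab_frame('side'); crop(im,320,210,100,75,8,'pics/s23.png')
E
```

```text
clock: 16.33
eef_pos: [401.5, 189.8, 4.2]
tcp_rot: [3.141, -0.002, 1.644]
contact_force: [-0.2, -1.2, -0.0]
opening: 1.003
clock: 16.75
eef_pos: [401.7, 189.9, 4.6]
tcp_rot: [3.14, -0.003, 1.645]
contact_force: [1.0, -0.5, -2.7]
opening: 0.653
t 16.75 pos [401.7 189.9   4.6] rot [ 1.799e+02 -1.000e-01  9.420e+01] F [ 1.  -0.5 -2.7] open 0.653 n 1
255 -0.4 -0.8 1.6 0.1 -0.1 -0.3
```

View pics/s23.png

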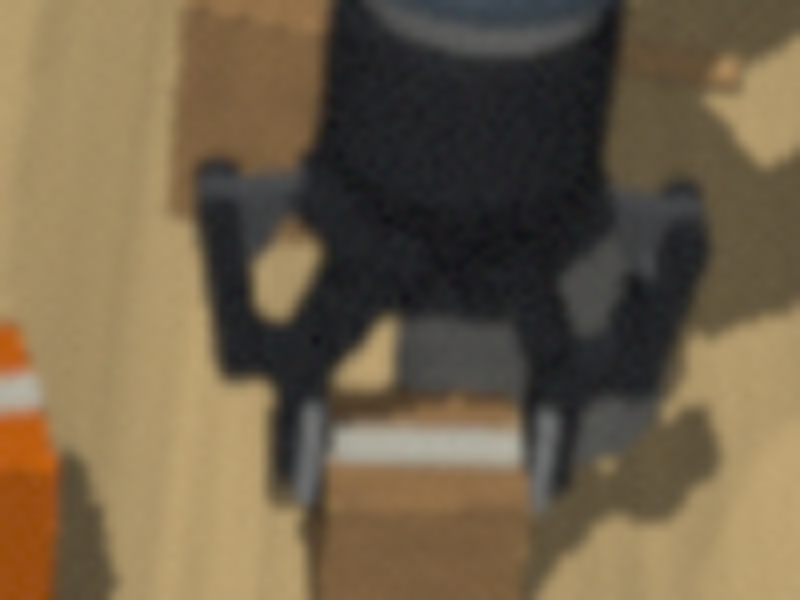

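```bash
python3 -m jog '255 0 0 -8 0 0 0; 255 0 0 -30 0 0 0; 255 0 0 -38 0 0 0; 255 0 0 -38 0 0 0; 255 0 0 -30 0 0 0' 45; python3 plan.py 645.2 100 155 81 -7 255 38
```

```text
clock: 17.22
eef_pos: [395.0, 186.4, 148.4]
tcp_rot: [-3.126, 0.004, 1.645]
contact_force: [1.5, 0.8, -4.1]
opening: 0.647
t 17.22 pos [395.  186.4 148.4] rot [-179.1    0.2   94.2] F [ 1.5  0.8 -4.1] open 0.647 n 7
255 -15.0 34.7 -1.4 -0.2 1.0 1.9; 255 -13.8 35.2 -1.6 -0.2 1.0 1.9; 255 -12.6 35.6 -1.6 -0.2 1.0 1.9; 255 -11.4 36.0 -1.7 -0.2 1.0 1.9; 255 -10.2 36.4 -1.8 -0.2 1.0 1.9
255 -8.9 36.7 -1.8 -0.2 1.0 1.9; 255 -7.7 37.0 -1.8 -0.2 1.0 1.9
```

```bash
python3 -m jog '255 -15 34.7 -1.4 -0.2 1 1.9; 255 -13.8 35.2 -1.6 -0.2 1 1.9; 255 -12.6 35.6 -1.6 -0.2 1 1.9; 255 -11.4 36 -1.7 0 1 1.9; 255 -10.2 34 -1.8 0 1 1.9'; python3 plan.py 645.2 100 130 81 -7 255 38
```

```text
clock: 17.63
eef_pos: [573.0, 126.3, 165.4]
tcp_rot: [-3.138, -0.09, 1.481]
contact_force: [0.6, 0.5, -3.2]
opening: 0.646
t 17.63 pos [573.  126.3 165.4] rot [-179.8   -5.2   84.9] F [ 0.6  0.5 -3.2] open 0.646 n 3
255 -7.6 24.8 11.0 -0.2 0.6 1.3; 255 -7.2 24.9 11.1 -0.2 0.6 1.3; 255 -6.7 25.0 11.1 -0.2 0.6 1.3
```

```bash
python3 -m jog '255 -7.5 22 6 -0.2 0.6 1.3; 255 -6 18 6 0 0.6 1.3; 255 -3 7 4 0 0.5 1.2; 255 0 0 0 0 0 0; 255 0 0 0 0 0 0'; python3 plan.py 645.2 100 110 81 -7 255 38
```

```text
clock: 18.05
eef_pos: [624.9, 100.8, 148.1]
tcp_rot: [-3.136, -0.122, 1.405]
contact_force: [-0.7, -0.6, -4.1]
opening: 0.642
t 18.05 pos [624.9 100.8 148.1] rot [-179.7   -7.    80.5] F [-0.7 -0.6 -4.1] open 0.642 n 2
255 -1.0 10.2 19.0 -0.1 0.0 -0.3; 255 -1.1 10.1 19.0 -0.1 0.0 -0.3
```

```bash
python3 -m jog '255 -1 12 10 0 0 -0.3; 255 0 8 10 0 0 -0.2; 255 0 0 10 0 0 0; 255 0 0 0 0 0 0'; python3 plan.py 645.2 100 98 81 -7 255 38
```

```text
clock: 18.38
eef_pos: [640.8, 102.6, 117.6]
tcp_rot: [-3.133, -0.121, 1.418]
contact_force: [-0.7, 0.4, -4.6]
opening: 0.642
t 18.38 pos [640.8 102.6 117.6] rot [-179.5   -6.9   81.2] F [-0.7  0.4 -4.6] open 0.642 n 1
255 -4.2 4.9 19.2 -0.5 0.1 0.2
```

```bash
python3 -m jog '255 -2 4 8 -0.4 0 0.1; 255 -1 0 8 0 0 0; 255 0 0 3 0 0 0; 255 0 0 0 0 0 0'; python3 plan.py 645.2 100 90 81 -7 255 38
python3 - <<'E'
from h import *
im=optics.grab_frame('side'); crop(im,240,140,120,90,6,'pics/s24.png')
E
```

```text
clock: 18.72
eef_pos: [642.2, 102.8, 96.2]
tcp_rot: [-3.138, -0.12, 1.418]
contact_force: [-1.0, 0.3, -3.3]
opening: 0.64
t 18.72 pos [642.2 102.8  96.2] rot [-179.8   -6.9   81.2] F [-1.   0.3 -3.3] open 0.64 n 1
255 -3.1 3.4 5.9 -0.2 0.1 0.2
```

View pics/s24.png

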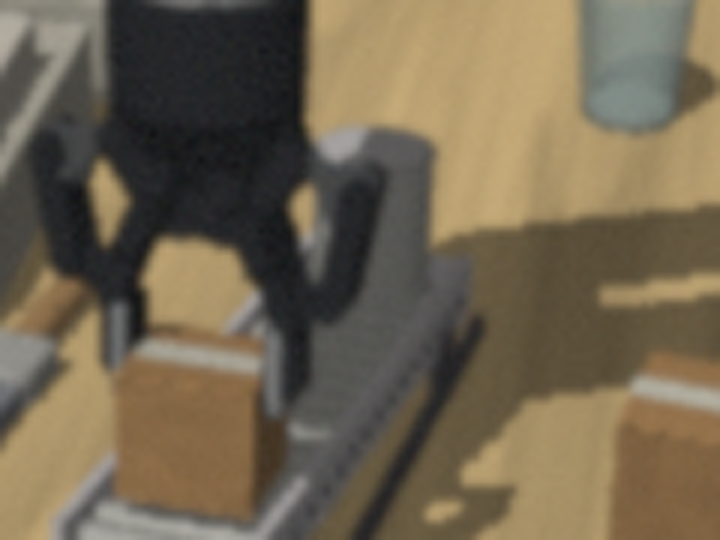

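```bash
python3 -m jog '255 -1 2.5 4 0 0 0; 255 0 0.5 3 0 0 0; 255 0 0 0 0 0 0'; python3 plan.py 645.2 100 86 81 -7 255 38;  python3 -m jog '255 0 0 1 0 0 0'; python3 -m jog '255 0 0 1 0 0 0'
```

```text
clock: 19.02
eef_pos: [645.8, 102.2, 89.6]
tcp_rot: [-3.14, -0.121, 1.418]
contact_force: [0.2, -0.2, -3.8]
opening: 0.648
t 19.02 pos [645.8 102.2  89.6] rot [-179.9   -6.9   81.2] F [ 0.2 -0.2 -3.8] open 0.648 n 1
255 -2.7 -0.2 3.3 -0.1 0.1 0.2
clock: 19.1
eef_pos: [646.1, 102.3, 88.8]
tcp_rot: [-3.14, -0.121, 1.418]
contact_force: [-0.1, 0.2, -4.0]
opening: 0.644
clock: 19.18
eef_pos: [646.3, 102.3, 87.8]
tcp_rot: [-3.14, -0.121, 1.418]
contact_force: [-0.1, 0.2, -3.8]
opening: 0.645
```

```bash
for i in 1; do python3 -m jog '255 0 -0.5 1 0 0 0'; python3 -m jog '255 0 0 1 0 0 0';python3 -m jog '255 0 0 1 0 0 0'; done
```

```text
clock: 19.27
eef_pos: [646.0, 102.5, 86.9]
tcp_rot: [-3.141, -0.121, 1.418]
contact_force: [0.4, -0.2, -3.7]
opening: 0.645
clock: 19.35
eef_pos: [646.0, 102.6, 86.0]
tcp_rot: [-3.141, -0.121, 1.417]
contact_force: [-3.6, -1.8, 8.2]
opening: 0.647
clock: 19.43
eef_pos: [646.1, 102.8, 85.9]
tcp_rot: [-3.141, -0.121, 1.418]
contact_force: [-6.9, -2.4, 14.2]
opening: 0.647
```

Contact at 86.0, as expected. Releasing.

```bash
python3 -m jog '255 0 0 -0.8 0 0 0; 0 0 0 0 0 0 0; 0 0 0 0 0 0 0; 0 0 0 0 0 0 0; 0 0 0 0 0 0 0'; python3 -m jog '0 0 0 -10 0 0 0; 0 0 0 -25 0 0 0; 0 0 0 -30 0 0 0; 0 0 0 -25 0 0 0; 0 0 0 -10 0 0 0'
python3 - <<'E'
from h import *
im=optics.grab_frame('side'); crop(im,230,130,120,90,6,'pics/s25.png')
E
python3 plan.py 450 1 160 80.5 0 0 40
```

```text
clock: 19.85
eef_pos: [648.0, 103.0, 88.9]
tcp_rot: [3.138, -0.123, 1.418]
contact_force: [-0.2, -0.3, -0.2]
opening: 1.002
clock: 20.27
eef_pos: [643.6, 90.5, 190.6]
tcp_rot: [-3.139, -0.121, 1.418]
contact_force: [1.6, 0.7, 0.4]
opening: 1.004
t 20.32 pos [644.4  90.4 191.7] rot [-180.    -7.    81.2] F [ 1.4 -0.2  2.6] open 0.999 n 6
0 -20.2 -29.8 2.9 -0.0 -1.2 0.1; 0 -20.2 -29.7 3.3 -0.0 -1.2 0.1; 0 -20.2 -29.7 3.7 -0.0 -1.2 0.1; 0 -20.1 -29.6 4.1 -0.0 -1.2 0.1; 0 -20.1 -29.6 4.5 -0.0 -1.2 0.1
0 -20.1 -29.5 4.9 -0.0 -1.2 0.1
```

View pics/s25.png

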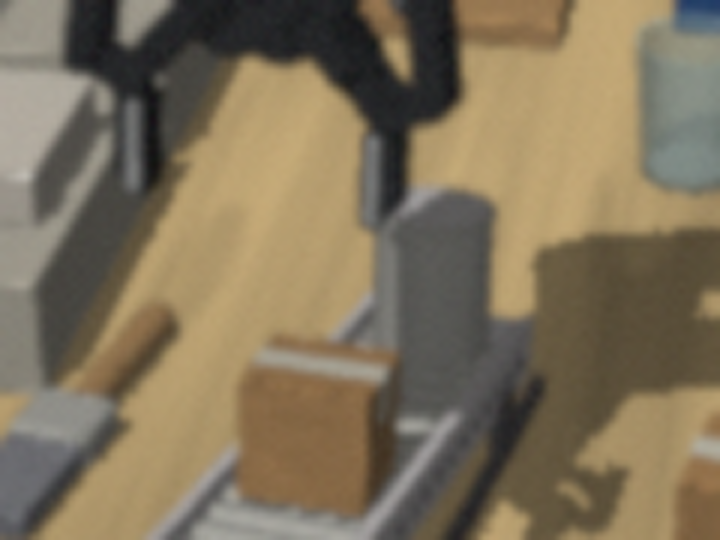

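```bash
python3 -m jog '0 -20.2 -29.8 1 0 -1.2 0; 0 -20.2 -29.7 1 0 -1.2 0; 0 -20.2 -29.7 2 0 -1.2 0; 0 -20.2 -29.7 2 0 -1.2 0; 0 -17 -25 3 0 -1.2 0.2'; python3 plan.py 450 0.5 140 80.2 0 0 40
```

```text
clock: 20.73
eef_pos: [487.2, 15.8, 172.6]
tcp_rot: [3.136, -0.016, 1.416]
contact_force: [-0.1, -0.0, -0.3]
opening: 1.001
t 20.73 pos [487.2  15.8 172.6] rot [179.7  -0.9  81.1] F [-0.1 -0.  -0.3] open 1.001 n 2
0 -10.7 -17.3 16.0 0.2 -0.4 0.5; 0 -10.7 -17.2 16.2 0.2 -0.4 0.5
```

```bash
python3 -m jog '0 -9 -14 12 0 -0.4 0.5; 0 -6 -8 12 0 -0.4 0.4; 0 0 0 0 0 0 0; 0 0 0 0 0 0 0'; python3 plan.py 450 0.5 100 80.2 0 0 40
```

```text
clock: 21.07
eef_pos: [453.7, 3.0, 144.6]
tcp_rot: [-3.141, 0.002, 1.399]
contact_force: [-0.1, 0.0, -0.3]
opening: 1.001
t 21.07 pos [453.7   3.  144.6] rot [-1.80e+02  1.00e-01  8.01e+01] F [-0.1  0.  -0.3] open 1.001 n 2
0 -1.5 -1.6 22.3 -0.0 0.0 -0.0; 0 -1.5 -1.6 22.3 -0.0 0.0 -0.0
```

```bash
python3 -m jog '0 -2 -3 15 0 0 0; 0 -1 -1 15 0 0 0; 0 0 0 8 0 0 0; 0 0 0 0 0 0 0; 0 0 0 0 0 0 0'; python3 plan.py 450 0.5 60 80.2 0 0 40
python3 - <<'E'
from h import *
im=optics.grab_frame('side'); crop(im,240,120,200,150,4,'pics/s26.png')
E
```

```text
clock: 21.48
eef_pos: [454.5, 2.0, 106.9]
tcp_rot: [3.138, -0.001, 1.4]
contact_force: [-0.9, -0.5, -0.6]
opening: 0.997
t 21.48 pos [454.5   2.  106.9] rot [179.8  -0.   80.2] F [-0.9 -0.5 -0.6] open 0.997 n 2
0 -1.1 -2.2 23.4 0.1 -0.0 0.0; 0 -1.1 -2.1 23.5 0.1 -0.0 0.0
```

View pics/s26.png

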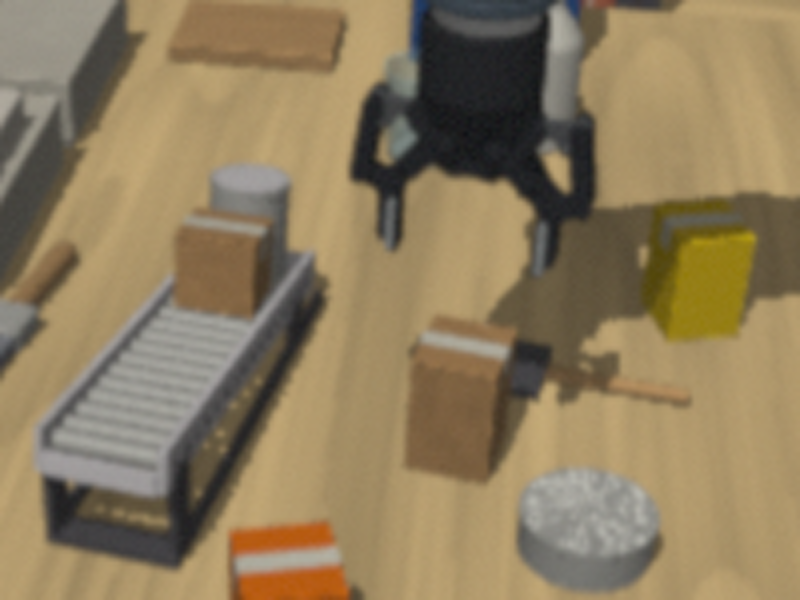

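The short carton has come to rest upright against the tin, at crop (223,265). The jaws are over the tall carton at crop (465,340). Lowering.

```bash
python3 -m jog '0 -1 -4 12 0 0 0; 0 -1 -1 12 0 0 0; 0 0 0 10 0 0 0; 0 0 0 0 0 0 0'; python3 plan.py 450 0.5 33 80.2 0 0 40
```

```text
clock: 21.87
eef_pos: [453.7, 1.3, 75.0]
tcp_rot: [3.131, -0.002, 1.401]
contact_force: [-0.2, -1.1, 0.2]
opening: 1.0
t 21.87 pos [453.7   1.3  75. ] rot [ 1.794e+02 -1.000e-01  8.030e+01] F [-0.2 -1.1  0.2] open 1.0 n 2
0 -0.8 -2.0 21.0 0.3 -0.1 0.0; 0 -0.8 -1.9 21.0 0.3 -0.1 0.0
```

```bash
python3 -m jog '0 -0.5 -4 10 0.5 0 0; 0 -0.5 -1 10 0 0 0; 0 0 0 10 0 0 0; 0 0 0 5 0 0 0; 0 0 0 0 0 0 0'; python3 plan.py 450 0.5 33 80.2 0 0 40
python3 - <<'E'
from h import *
im=optics.grab_frame('side'); crop(im,300,150,120,90,6,'pics/s27.png')
E
```

```text
clock: 22.28
eef_pos: [450.5, 1.6, 38.8]
tcp_rot: [3.139, -0.003, 1.401]
contact_force: [0.0, -0.3, 0.4]
opening: 0.998
t 22.28 pos [450.5   1.6  38.8] rot [179.8  -0.2  80.3] F [ 0.  -0.3  0.4] open 0.998 n 1
0 -1.2 -0.4 5.8 0.2 -0.2 0.1
```

View pics/s27.png

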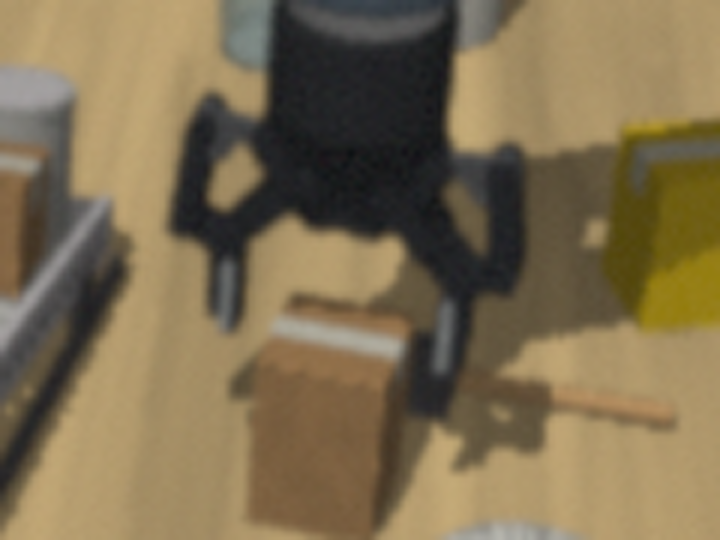

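```bash
python3 -m jog '0 -1 -0.5 5 0 0 0; 0 0 0 4 0 0 0; 0 0 0 0 0 0 0'; python3 -m jog '60 0 0 0 0 0 0; 255 0 0 0 0 0 0; 255 0 0 0 0 0 0; 255 0 0 0 0 0 0; 255 0 0 0 0 0 0' 30; python3 plan.py 450 0.5 30 80.2 0 255 40
python3 - <<'E'
from h import *
im=optics.grab_frame('side'); crop(im,300,150,120,90,6,'pics/s28.png')
E
```

```text
clock: 22.58
eef_pos: [450.7, 0.7, 30.0]
tcp_rot: [3.137, -0.003, 1.401]
contact_force: [-0.1, -0.1, 0.1]
opening: 0.999
clock: 23.0
eef_pos: [450.6, 0.6, 30.3]
tcp_rot: [3.138, -0.003, 1.401]
contact_force: [0.5, -0.0, -3.6]
opening: 0.652
t 23.0 pos [450.6   0.6  30.3] rot [179.8  -0.2  80.3] F [ 0.5 -0.  -3.6] open 0.652 n 1
255 -0.2 -0.6 0.3 0.2 -0.2 0.1
```

View pics/s28.png

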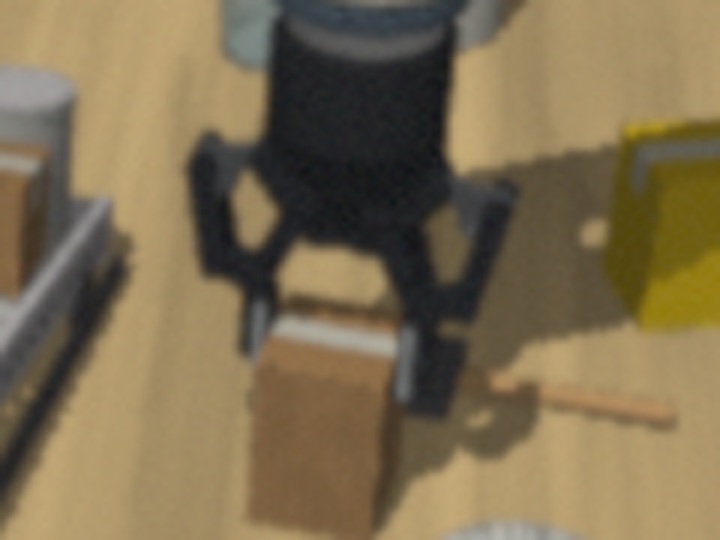

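```bash
python3 -m jog '255 0 0 -8 0 0 0; 255 0 0 -30 0 0 0; 255 0 0 -38 0 0 0; 255 0 0 -38 0 0 0; 255 0 0 -28 0 0 0' 45; python3 plan.py 644.6 97 175 81 -7 255 36
```

```text
clock: 23.47
eef_pos: [442.7, 0.3, 172.1]
tcp_rot: [-3.128, -0.0, 1.401]
contact_force: [1.7, 0.4, -5.1]
opening: 0.648
t 23.47 pos [4.427e+02 3.000e-01 1.721e+02] rot [-179.2   -0.    80.3] F [ 1.7  0.4 -5.1] open 0.648 n 7
255 18.5 26.1 -0.8 -0.1 1.0 -0.1; 255 18.5 26.1 -0.4 -0.1 1.0 -0.1; 255 18.4 26.2 -0.0 -0.1 1.0 -0.1; 255 18.4 26.2 0.3 -0.1 1.0 -0.1; 255 18.3 26.2 0.7 -0.1 1.0 -0.1
255 18.2 26.3 1.1 -0.1 1.0 -0.1; 255 18.2 26.3 1.4 -0.1 1.0 -0.1
```

```bash
python3 -m jog '255 18.5 26 -0.8 -0.1 1 -0.1; 255 18.5 26 -0.4 -0.1 1 -0.1; 255 18.5 26 0 -0.1 1 -0.1; 255 18.4 26 0.3 -0.1 1 -0.1; 255 18.3 26 0.7 -0.1 1 -0.1'; python3 plan.py 644.6 97 150 81 -7 255 36
```

```text
clock: 23.88
eef_pos: [587.4, 70.7, 186.5]
tcp_rot: [3.138, -0.091, 1.409]
contact_force: [0.1, -1.1, -4.8]
opening: 0.646
t 23.88 pos [587.4  70.7 186.5] rot [179.8  -5.2  80.7] F [ 0.1 -1.1 -4.8] open 0.646 n 3
255 10.6 17.3 13.2 0.1 0.6 -0.1; 255 10.4 17.4 13.3 0.1 0.6 -0.1; 255 10.2 17.4 13.4 0.1 0.6 -0.1
```

```bash
python3 -m jog '255 10.6 16 6 0 0.6 0; 255 9 14 8 0 0.6 0; 255 4 9 8 0 0.6 0; 255 0 0 0 0 0 0; 255 0 0 0 0 0 0'; python3 plan.py 644.6 97 130 81 -7 255 36
```

```text
clock: 24.3
eef_pos: [635.3, 92.7, 166.9]
tcp_rot: [3.138, -0.125, 1.412]
contact_force: [-0.4, -0.5, -4.6]
opening: 0.646
t 24.3 pos [635.3  92.7 166.9] rot [179.8  -7.2  80.9] F [-0.4 -0.5 -4.6] open 0.646 n 2
255 0.5 4.2 18.7 0.1 -0.1 -0.1; 255 0.5 4.2 18.7 0.1 -0.1 -0.1
```

```bash
python3 -m jog '255 1 5 14 0 0 0; 255 0.5 3 14 0 0 0; 255 0 0 8 0 0 0; 255 0 0 0 0 0 0'; python3 plan.py 644.6 97 118 81 -7 255 36
python3 - <<'E'
from h import *
im=optics.grab_frame('side'); crop(im,240,140,120,90,6,'pics/s29.png')
E
```

```text
clock: 24.63
eef_pos: [641.8, 96.3, 128.2]
tcp_rot: [3.14, -0.124, 1.411]
contact_force: [-0.9, -0.3, -4.4]
opening: 0.643
t 24.63 pos [641.8  96.3 128.2] rot [179.9  -7.1  80.8] F [-0.9 -0.3 -4.4] open 0.643 n 1
255 -0.1 2.6 10.2 0.1 -0.1 -0.2
```

View pics/s29.png

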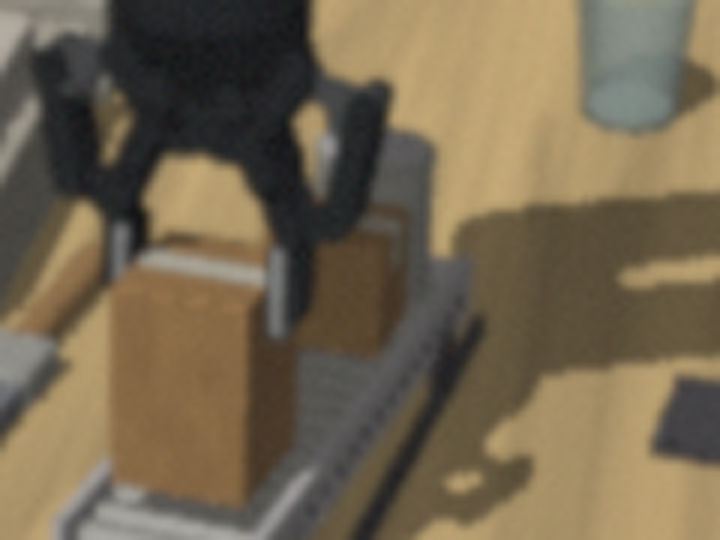

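The tall carton is between the rails, bottom edge at crop (180,490), and the short carton and tin are still at the pin. Lowering gently.

```bash
python3 -m jog '255 0 2 7 0 0 0; 255 0 0 3 0 0 0; 255 0 0 0 0 0 0'; python3 -m jog '255 0 0 2 0 0 0';python3 -m jog '255 0 0 1 0 0 0'; python3 plan.py 644.6 97 111.5 81 -7 255 36
```

```text
clock: 24.93
eef_pos: [644.0, 97.1, 118.2]
tcp_rot: [3.14, -0.124, 1.411]
contact_force: [-0.2, -1.0, -5.1]
opening: 0.647
clock: 25.02
eef_pos: [644.3, 97.3, 116.5]
tcp_rot: [3.139, -0.124, 1.411]
contact_force: [-0.5, 0.7, -5.5]
opening: 0.642
clock: 25.1
eef_pos: [644.3, 97.5, 115.4]
tcp_rot: [3.139, -0.124, 1.411]
contact_force: [-0.1, -0.2, -4.9]
opening: 0.648
t 25.1 pos [644.3  97.5 115.4] rot [179.9  -7.1  80.8] F [-0.1 -0.2 -4.9] open 0.648 n 1
255 -0.9 0.3 3.8 0.2 -0.1 -0.2
```

```bash
python3 -m jog '255 0 0 1.5 0 0 0'; python3 -m jog '255 0 0 1 0 0 0';python3 -m jog '255 0 0 1 0 0 0'; python3 -m jog '255 0 0 1 0 0 0'
```

```text
clock: 25.18
eef_pos: [644.6, 97.7, 114.2]
tcp_rot: [3.138, -0.124, 1.411]
contact_force: [0.6, -0.1, -4.6]
opening: 0.651
clock: 25.27
eef_pos: [644.7, 97.8, 113.2]
tcp_rot: [3.138, -0.124, 1.411]
contact_force: [-0.6, 0.0, -4.8]
opening: 0.644
clock: 25.35
eef_pos: [644.8, 98.0, 112.4]
tcp_rot: [3.138, -0.124, 1.411]
contact_force: [-0.3, 0.0, -5.1]
opening: 0.647
clock: 25.43
eef_pos: [645.0, 98.1, 111.5]
tcp_rot: [3.137, -0.124, 1.411]
contact_force: [-0.2, 0.4, -4.8]
opening: 0.64
```

```bash
python3 -m jog '255 0 0 1 0 0 0'; python3 -m jog '255 0 0 0.8 0 0 0'
```

```text
clock: 25.52
eef_pos: [645.1, 98.3, 111.2]
tcp_rot: [3.137, -0.124, 1.411]
contact_force: [-6.6, -2.8, 10.6]
opening: 0.644
clock: 25.6
eef_pos: [645.1, 98.4, 111.2]
tcp_rot: [3.137, -0.124, 1.411]
contact_force: [-3.8, -1.0, 4.3]
opening: 0.645
```

```bash
python3 -m jog '255 0 0 -0.5 0 0 0; 0 0 0 0 0 0 0; 0 0 0 0 0 0 0; 0 0 0 0 0 0 0; 0 0 0 0 0 0 0'; python3 -m jog '0 0 0 -10 0 0 0; 0 0 0 -25 0 0 0; 0 0 0 -30 0 0 0; 0 0 0 -25 0 0 0; 0 0 0 -10 0 0 0'
python3 - <<'E'
from h import *
im=optics.grab_frame('side'); crop(im,230,110,120,90,6,'pics/s30.png')
E
python3 plan.py 450 150 250 81 0 0 40
```

```text
clock: 26.02
eef_pos: [647.3, 98.7, 113.7]
tcp_rot: [3.132, -0.126, 1.412]
contact_force: [0.4, -0.6, -0.5]
opening: 0.999
clock: 26.43
eef_pos: [642.6, 85.9, 215.5]
tcp_rot: [3.138, -0.125, 1.411]
contact_force: [1.0, 0.2, -0.1]
opening: 1.002
t 26.48 pos [643.4  85.9 216.7] rot [179.7  -7.2  80.9] F [0.8 0.5 2.3] open 0.999 n 6
0 6.1 -33.5 -5.0 0.1 -1.2 -0.0; 0 6.0 -33.5 -5.1 0.1 -1.2 -0.0; 0 5.9 -33.5 -5.2 0.1 -1.2 -0.0; 0 5.8 -33.5 -5.3 0.1 -1.2 -0.0; 0 5.7 -33.5 -5.4 0.1 -1.2 -0.0
0 5.6 -33.5 -5.5 0.1 -1.2 -0.0
```

View pics/s30.png

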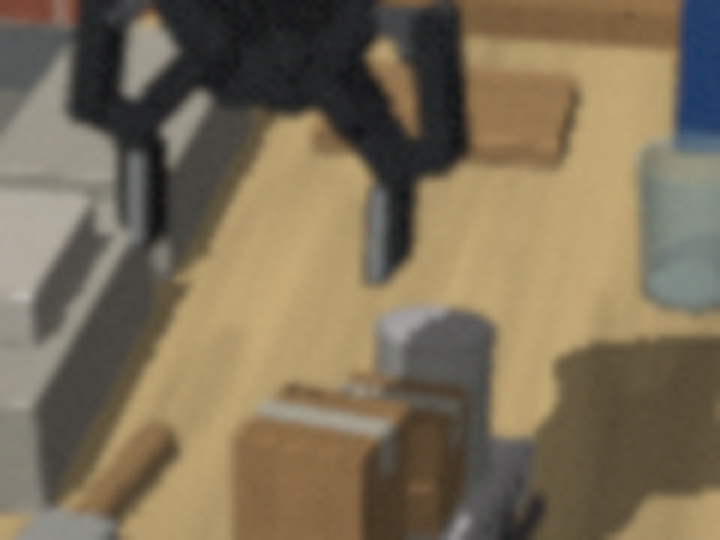

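Rolling down upright. I'll move the arm clear and let it settle.

```bash
python3 -m jog '0 6 -33 -5 0 -1.2 0; 0 6 -33 -5 0 -1.2 0; 0 6 -33 -5 0 -1.2 0; 0 6 -33 -5 0 -1.2 0; 0 6 -33 -5 0 -1.2 0'; python3 -m jog '0 6 -30 0 0 -1.2 0; 0 6 -30 0 0 0 0; 0 6 -25 0 0 0 0; 0 0 0 0 0 0 0; 0 0 0 0 0 0 0'; python3 -m jog '0 0 0 0 0 0 0; 0 0 0 0 0 0 0; 0 0 0 0 0 0 0; 0 0 0 0 0 0 0; 0 0 0 0 0 0 0'; python3 -m jog '0 0 0 0 0 0 0; 0 0 0 0 0 0 0; 0 0 0 0 0 0 0; 0 0 0 0 0 0 0; 0 0 0 0 0 0 0' ; python3 - <<'E'
from h import *
im=optics.grab_frame('side'); cv2.imwrite('pics/s31f.png',im[:,:,::-1]); crop(im,230,110,120,90,6,'pics/s31.png')
im=optics.grab_frame('top'); crop(im,200,120,220,165,3.5,'pics/t31.png')
E
```

```text
clock: 26.9
eef_pos: [484.1, 137.9, 239.9]
tcp_rot: [3.133, -0.017, 1.404]
contact_force: [0.6, 0.7, -0.1]
opening: 1.002
clock: 27.32
eef_pos: [392.1, 172.1, 236.4]
tcp_rot: [3.137, 0.007, 1.408]
contact_force: [0.1, 0.2, 0.0]
opening: 1.003
clock: 27.73
eef_pos: [394.5, 171.3, 235.2]
tcp_rot: [3.137, 0.008, 1.407]
contact_force: [0.6, 0.7, -0.7]
opening: 0.997
clock: 28.15
eef_pos: [395.7, 170.7, 234.9]
tcp_rot: [3.137, 0.008, 1.405]
contact_force: [-0.6, -0.3, 0.1]
opening: 0.999
```

View pics/s31.png

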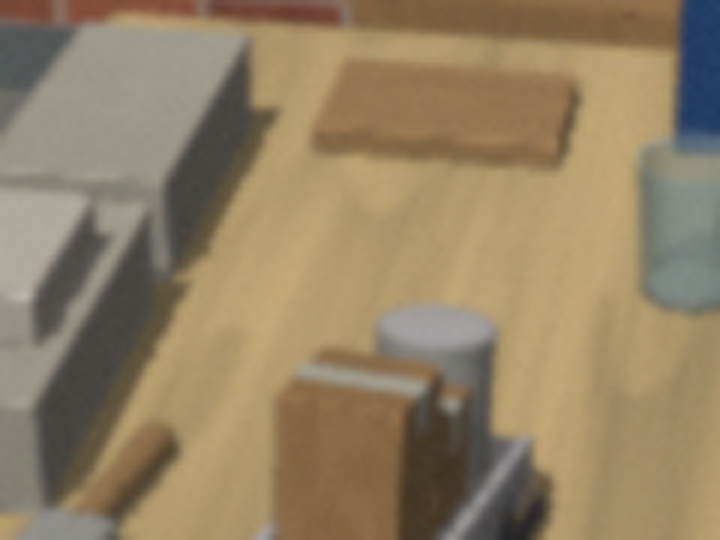

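View pics/t31.png

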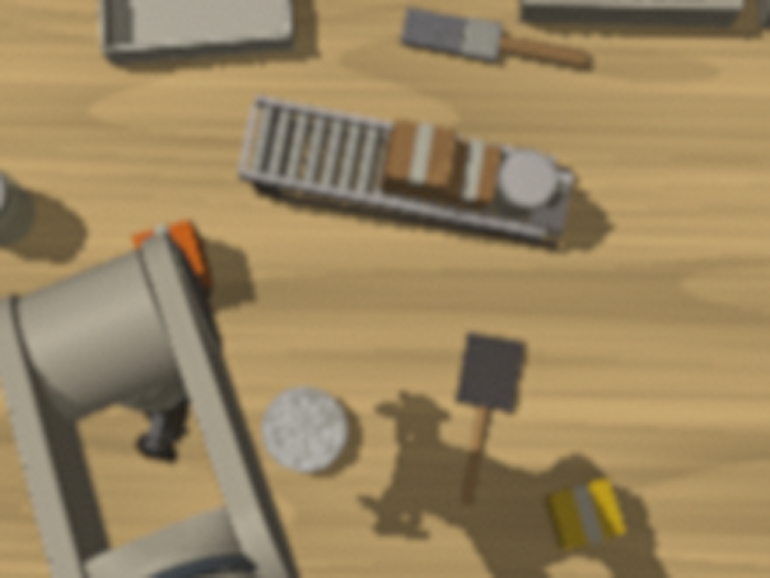

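View pics/s31f.png

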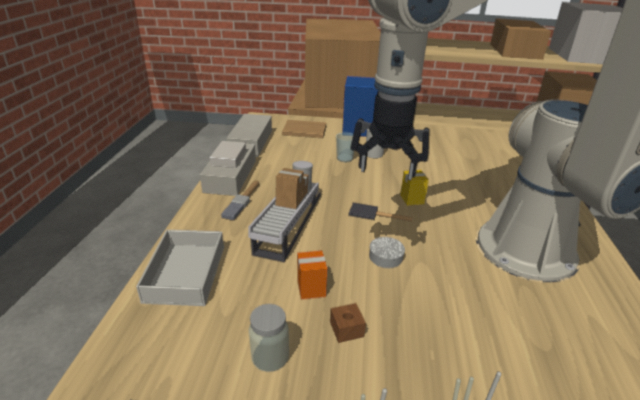

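```bash
python3 -m jog '0 0 0 0 0 0 0; 0 0 0 0 0 0 0; 0 0 0 0 0 0 0; 0 0 0 0 0 0 0; 0 0 0 0 0 0 0'; python3 - <<'E'
from h import *
np.set_printoptions(precision=1,suppress=True)
a=cv2.imread('pics/s31f.png')[:,:,::-1]; b=optics.grab_frame('side')
d=np.abs(a.astype(int)-b)[150:250,240:330].max(2); print('motion',d.mean(),(d>40).sum())
im=optics.grab_frame('top'); crop(im,300,145,70,52,11,'pics/t32.png'); crop(b,265,145,70,52,11,'pics/s32.png')
u=np.array([.155,.988,0]);B=np.array([604.4,-157,0])
P=[B+[0,0,108],B+8*u+28*u+[0,0,50+3.4]+70*(-.122*u+[0,0,.9925])]
print((proj('top',P)-[300,145])*11+5,(proj('side',P)-[265,145])*11+5)
E
```

```text
clock: 28.67
eef_pos: [395.6, 170.8, 235.0]
tcp_rot: [3.137, 0.008, 1.405]
contact_force: [-1.0, 0.2, 0.3]
opening: 1.002
motion 1.6962222222222223 0
[[648.1 313.1]
 [565.  287.9]] [[439.5 214.9]
 [407.7 211.1]]
```

View pics/t32.png

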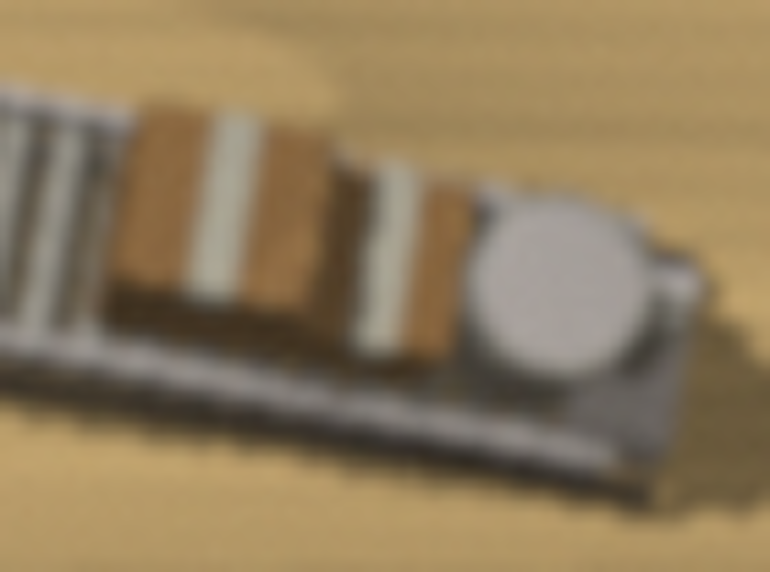

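View pics/s32.png

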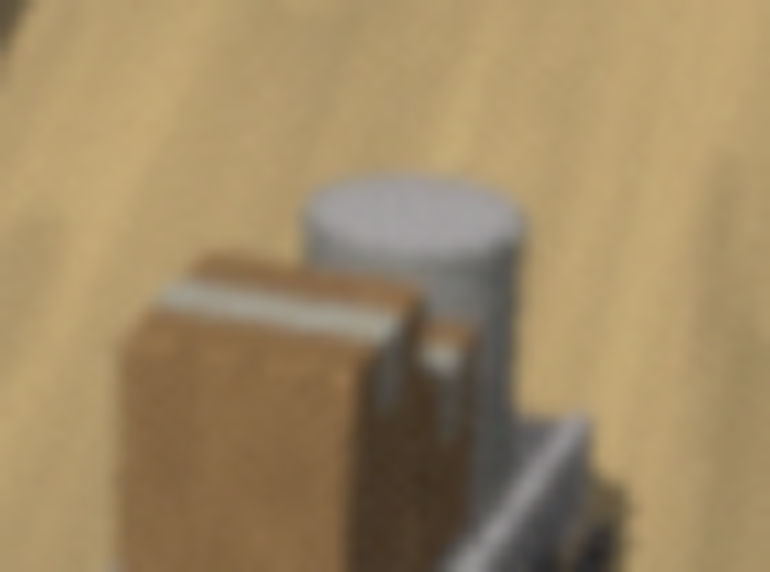

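The tin top is at crop (560,288), against a prediction of (565,288) for a tin touching the seated pin. Both cartons are up against it, and nothing moved between frames. Handing in.

```bash
python3 -c "
from rig import r,optics,ticket
print(ticket.sign_off())"
```

```text
the job is handed in; nothing more can be done
None
```

The stop pin is seated in the bore and the lane is loaded with the tin, then the short carton, then the tall carton. I handed the job in at about 29 s of the 72 s allowed.

**Pin:** It went into the bore with only a few newtons of side force. It bottomed with about 42 N at the wrist, and its foot came to within 0.5 mm of its starting height in the parking block, which is the fully home height.

**Packs:** I set each one down near the load point with its base parallel to the slope, at 15 N or less, and let it go there. Pictures showed the tin against the pin, and then the short carton against the tin, before I put the next one on.

**Last checks:**
- **Contact:** In the top view the tin was within half a pixel of where it should be when touching the pin.
- **At rest:** The side view showed no movement between two frames about half a second apart. The packs were upright and the arm was well clear, touching nothing.
- **Bystanders:** The squat tin, paddle, jar and the orange and yellow cartons looked where they started by eye; I did not measure them.

**What disagreed or wasn't seen:**
- **Fingertips:** In the pictures they looked about 25 mm higher than the reported tool position implied. I chose grasp heights that were safe either way, and every grip held.
- **Pin at the end:** It was almost hidden behind the tin in the last pictures, so its final state rests on the earlier picture, the insertion depth and the tin stopping against it.

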